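# Fetch the soldering-tip block from behind the bottles

## Task

The aluminium block of spare soldering tips stands behind three containers (spray can, square bottle, amber bottle) on the steel spill tray. Clear all three containers onto the black rubber mat, then fetch the tip block and seat it flat in the rectangular black holder of the soldering-station base, and after that put each container back upright on the very spot where it stood at the start. Do not tip the containers over, and leave the braid roll, the solder spool and the multimeter where they are.

Things in the scene. Friction and masses are not known exactly. Their poses are not given: they have to be found in the camera images.
- can: Spray can, upright: grey painted metal cylinder with a white paper band, diameter 52 mm straight up to 95 mm, then a narrower white cap, 108 mm tall in all, about 250 g. Origin at the centre of its underside, z up. One of the three that stand in a row on the spill tray.
- square_bottle: White plastic bottle of square section, 44 x 44 mm up to 90 mm high, then a 26 mm round grey cap, 105 mm tall in all, about 200 g. Origin at the centre of its underside, x and y along its flat sides, z up.
- amber_bottle: Round amber glass bottle, diameter 38 mm straight up to 84 mm, then a shoulder and a 24 mm black cap, 105 mm tall in all, about 150 g. Origin at the centre of its underside, z up.
- tip_block: Aluminium block 64 mm long (its x), 32 mm wide (its y) and 34 mm high, with four copper soldering tips standing up from its top in a row along x, to 47 mm; about 150 g. Origin at the centre of its underside. It stands about 60 mm behind the row of containers (further from the robot), long side along the row, too close to them for a gripper to come down.
- rack: Spill tray, fixed: shallow steel tray 150 mm (its x, away from the robot) by 280 mm (its y) with a 4 mm floor and a rim 12 mm high. Origin at its centre on the table. The containers stand on its floor in a row along y, about 80 mm apart (which is where changes), with the tip block behind.
- mat: The side area: black rubber mat lying fixed on the table, 260 mm (its x) by 120 mm (its y), 3 mm thick, empty at the start. Origin at the centre of its underside. It lies to the left or to the right.
- holder: Holder for the tip block: shallow rectangular black plastic tray, fixed, on the other side from the mat, inside 80 mm (its x) by 48 mm (its y), floor 3 mm above the table, walls 12 mm high. Origin at the centre of this rectangle, at table height. Beside it, 82 mm along -x, is an unused round steel dish, 62 mm wide, 16 mm high.
- braid_roll: Small grey roll of desoldering braid, diameter 32 mm, 12 mm high, lying in a back corner of the spill tray; to be left alone. Origin at the centre of its underside.
- spool: Solder spool standing on its flange on the table in front of the spill tray, diameter 56 mm, 36 mm high; to be left alone. Origin at the centre of its underside.
- multimeter: Yellow and black multimeter lying on the table in front of the spill tray, 150 x 75 mm, 39 mm high; to be left alone. Origin at the centre of its underside, x along its length.

How it is judged:
On the way, in this order (a step that is already met when the one before it is completed fails the run):
1. all three containers stand upright on the rubber mat, released (x of can in the frame of mat between -0.122 and 0.122 m and y of can in the frame of mat between -0.055 and 0.055 m and z of can in the frame of mat between -0.008 and 0.008 m and angle between each of can, square_bottle, amber_bottle's own z axis and vertical below 0.1 rad and linear speed of each of can, square_bottle, amber_bottle below 0.03 m/s and contact force between the fingers and can below 0.3 N and x of square_bottle in the frame of mat between -0.122 and 0.122 m and y of square_bottle in the frame of mat between -0.055 and 0.055 m and z of square_bottle in the frame of mat between -0.008 and 0.008 m and contact force between the fingers and square_bottle below 0.3 N and x of amber_bottle in the frame of mat between -0.122 and 0.122 m and y of amber_bottle in the frame of mat between -0.055 and 0.055 m and z of amber_bottle in the frame of mat between -0.008 and 0.008 m and contact force between the fingers and amber_bottle below 0.3 N), for 0.2 s.
2. the tip block lies flat in its holder, released, with the three containers still on the mat (all of step 1 and x of tip_block in the frame of holder between -0.013 and 0.013 m and y of tip_block in the frame of holder between -0.013 and 0.013 m and z of tip_block in the frame of holder below 0.0065 m and angle between the x axis of tip_block and the x axis of holder, either way round below 0.35 rad and angle between tip_block's own z axis and vertical below 0.1 rad and linear speed of tip_block below 0.03 m/s and contact force between the fingers and tip_block below 0.3 N), for 0.2 s.
At the end, for the whole second after the job is handed in: The tip block lies flat on the floor inside the rectangular holder, long side along it; each of the three containers stands upright (within 0.1 rad) within 15 mm of where it stood at the start; all are released and at rest (x of tip_block in the frame of holder between -0.013 and 0.013 m and y of tip_block in the frame of holder between -0.013 and 0.013 m and z of tip_block in the frame of holder below 0.0065 m and angle between the x axis of tip_block and the x axis of holder, either way round below 0.35 rad and angle between each of tip_block, can, square_bottle, amber_bottle's own z axis and vertical below 0.1 rad and linear speed of each of tip_block, can, square_bottle, amber_bottle below 0.03 m/s and contact force between the fingers and tip_block below 0.3 N and distance of each of can, square_bottle, amber_bottle from where it was at the start of the episode below 0.015 m and contact force between the fingers and can below 0.3 N and contact force between the fingers and square_bottle below 0.3 N and contact force between the fingers and amber_bottle below 0.3 N); the robot touches nothing.
It fails at once if a container is tipped over (more than 0.5 rad) (angle between any of can, square_bottle, amber_bottle's own z axis and vertical above 0.5 rad).
It fails at once if the braid roll, the solder spool or the multimeter is moved by more than 25 mm (distance of any of braid_roll, spool, multimeter from where it was at the start of the episode above 0.025 m).
It also fails if it takes over 136 s, if anything falls off the work surface, if the arm or the gripper's body presses on something with over 40 N, if the wrist force passes 120 N, or if a joint passes its speed limit or range.

## Robot

A 6-joint arm with a two-finger parallel gripper is mounted at the origin on the work surface. World frame = base frame: x ahead of the robot, y to its left, z up, the work surface at z = 0. Lengths are in m, angles in rad, forces in N, time in s.
With the tool pointing down it reaches from about 0.25 to 0.725 m from the base axis. Payload 4 kg.
Tool frame: the origin (TCP) lies between the finger pads; the fingertips stand 11 mm ahead of it and the grasp point (between the pads) lies 8 mm behind it (bot.tip_extent is the distance from the TCP to the fingertips, in m); z points along the fingers, y is the line along which they close (so a half turn about z gives the same grasp; the last joint's range is limited). The gripper opens to 85 mm and grips with 20 to 120 N. Pads are 22 mm wide; open, the fingers measure 114 mm over their backs; the gripper's body (76 mm by 85 mm) begins 54 mm behind the grasp point. The pads swing forward as they close: fully open they stand 13 mm farther back than shut.
Start: joints at [-1.157, 0.241, 0.005, 1.335, 0, 1.571], TCP at [0.201, -0.458, 0.205] pointing down, gripper open.
Joint ranges: [-2.72, 2.72], [-1.05, 1.87], [-1.09, 1.28], [-1.99, 2.15], [-1.42, 1.44], [-3.14, 3.14]. Speed limits (rad/s): [2.79, 2.79, 3.14, 3.14, 3.14, 3.14].

## Interface

Orientations are given as a unit quaternion [x, y, z, w].
In Python, from workcell import bot gives the robot as it stands. The module is installed in compiled form; this text tells all that it offers.
- The arm moves only by the tool drive_tool, never from a script. Its argument "rows" is a list of rows, each an object of numbers: "dx", "dy", "dz": the shift along the tool's x, y, z in units of 50 mm (1.0 is 50 mm); "wx", "wy", "wz": the turn, a rotation vector about the tool's x, y, z in units of 5 degrees (1.0 is 5 degrees); "hand": the finger opening in mm, from 0 to 85.4. A call has 1 to 20 rows; each row is the pose to reach, as a shift and turn from the pose commanded when the call began, along the tool's axes at that moment; what a row does not reach only later rows make up. A row lasts 1/10 s, in which the tool goes at most 50 mm and 8.59 degrees, less where a joint would pass 70% of its speed; a pose out of reach is approached as far as the arm can. A call with a gripper value outside its range is refused whole. The fingers move at their own pace and stop on an object; the grip force is fixed at half the most. Time passes only in rows, so rows that repeat a pose let the fingers close. It gives the time, the measured TCP pose, the force, the opening and the grip force at its end, in the units of the state.
- bot.get_obs(): the state, without advancing time (a new reading comes with each control period).
- bot.camera(name): name is "scene" or "side" or "wrist"; returns the picture (384x512x3 uint8, red, green, blue); there is no depth.
- bot.get_calibration(name): a dict with "vfov" (degrees; the focal length in pixels is half the picture's height over the tangent of half this angle, whatever the lens; pixels are square), "cx", "cy" (the principal point, pixels), "origin" and "rotation" of the camera in the world; the wrist camera has in their place "mount" (4x4, takes a point from camera to tool coordinates, whose origin is the TCP and whose axes are the flange's). Camera axes: x right, y up, looking along -z (the intrinsics and any distortion apply to the point x, -y, -z); pixel columns grow to the right and rows downward; lengths in m; the calibration is good to about 2 mm. A picture is of the moment at which its call begins: read the wrist's pose just before it. get_calibration takes no time and is no camera call.
- bot.job_done(): hands the job in; it is judged then, once.
Trained networks look in the newest picture that a camera, given by its name, has taken for a name from the list of things; names that differ only in an ending like _2 or _b are one class to them, and where a whole thing is asked for, a point or a joint stands for the part that bears it (a point fixed in the world has none). Each returns a list of dicts, best first, with "score" (0 to 1); they miss things now and then, are a little off and sometimes report something else, mostly with a low value. They report only what shows in the picture. A call takes as long as a camera call.
- bot.look_for(camera, thing): "extent" ([centre column, centre row, width, height] in pixels, round what is visible of it).
- bot.outline_of(camera, thing): "region" (384x512 bool, what is visible of it) and "extent" ([centre column, centre row, width, height] in pixels, round what is visible of it).
The state is a dict: "clock": time; "joint_pos": joint angles; "joint_vel": joint speeds; "tau": joint torques, N m; "eef_pos": TCP position; "tool_rot": TCP orientation; "ft_force": force on the tool from outside, world axes, zero at the start; "ft_torque": the same for the moment, N m; "grip_width": finger opening in m; "grasp_force": force on a finger pad.
Only numpy, scipy, OpenCV 4.12 (cv2) and the standard library are available. Lean on these libraries where they do the work, as an engineer would, in place of code of your own. Each camera call takes 0.05 s, during which the arm holds its last target. There are 200 camera calls.

## Working session

There is one attempt and no reset: what is moved stays moved. The work goes in short steps, Python scripts to look and compute and a tool call to move; the robot and the scene stay as the last step left them, time stands still between calls to the robot, and variables do not carry over. Pictures are saved under pics/ and viewed, at most 14 in all, crops included, and the job is handed in when it is done.

Besides the shell and the picture viewer there is one more tool, called after "Call:" as name(argument=value, ...), one argument or row to a line, values as JSON. drive_tool: Moves the arm, as the interface text tells. Its arguments: {"type":"object","properties":{"rows":{"type":"array","items":{"type":"object","properties":{"dx":{"type":"number"},"dy":{"type":"number"},"dz":{"type":"number"},"wx":{"type":"number"},"wy":{"type":"number"},"wz":{"type":"number"},"hand":{"type":"number"}}}}},"required":["rows"]}

```bash
mkdir -p pics
python3 - <<'E'
from workcell import bot
import cv2,numpy as np
o=bot.get_obs();print(o['clock'],o['eef_pos'],o['tool_rot'],o['grip_width'],bot.tip_extent)
for c in ['scene','side']:
    im=bot.camera(c);cv2.imwrite(f'pics/{c}0.png',im[...,::-1])
    k=bot.get_calibration(c);print(c,k)
    for t in ['can','square_bottle','amber_bottle','tip_block','rack','mat','holder','braid_roll','spool','multimeter']:
        r=bot.look_for(c,t)
        print(t,[(round(d['score'],2),np.round(d['extent']).tolist()) for d in r[:2]])
print(bot.get_calibration('wrist'))
E
```

```text
0.0 [ 0.20076822 -0.45716086  0.20400665] [ 9.78673632e-01  2.05418588e-01 -2.12306589e-04 -1.03911914e-03] 0.08553556182499156 0.011
scene {'vfov': 57.44909658893699, 'cx': 253.12832767488214, 'cy': 191.76027266840077, 'origin': array([1.04086778, 0.25668603, 0.50868025]), 'rotation': array([0.22791885, 0.36162456, 0.75908831, 0.49098433])}
can []
square_bottle [(0.69, [243.0, 201.0, 28.0, 52.0])]
amber_bottle [(0.78, [207.0, 189.0, 27.0, 53.0])]
tip_block [(0.87, [191.0, 220.0, 38.0, 30.0]), (0.61, [204.0, 224.0, 155.0, 81.0])]
rack [(0.94, [205.0, 225.0, 150.0, 76.0])]
mat [(0.89, [393.0, 224.0, 68.0, 90.0])]
holder [(0.78, [162.0, 147.0, 62.0, 29.0])]
braid_roll [(0.6, [253.0, 243.0, 15.0, 14.0])]
spool [(0.77, [223.0, 153.0, 20.0, 25.0])]
multimeter [(0.76, [302.0, 173.0, 66.0, 46.0])]
side {'vfov': 48.86077471669691, 'cx': 257.80428846402765, 'cy': 191.7188000422473, 'origin': array([ 0.38023991, -0.70792093,  0.60494515]), 'rotation': array([ 0.43062329, -0.04304958, -0.1094047 ,  0.89484129])}
can [(0.81, [297.0, 219.0, 30.0, 56.0]), (0.45, [197.0, 140.0, 100.0, 41.0])]
squar
[... 215 characters left out ...]
01.0])]
mat []
holder [(0.79, [222.0, 329.0, 103.0, 42.0]), (0.32, [201.0, 251.0, 31.0, 32.0])]
braid_roll [(0.4, [294.0, 174.0, 12.0, 16.0])]
spool [(0.76, [199.0, 250.0, 32.0, 30.0])]
multimeter [(0.62, [178.0, 188.0, 56.0, 48.0]), (0.48, [312.0, 202.0, 24.0, 33.0])]
{'vfov': 62.76788139318888, 'cx': 252.43565276692982, 'cy': 193.60618301971385, 'mount': array([[-7.90862342e-04,  9.55706064e-01,  2.94321751e-01,
         7.42507312e-02],
       [ 9.99999634e-01,  8.51653946e-04, -7.83794879e-05,
        -1.14497001e-03],
       [-3.25568033e-04,  2.94321581e-01, -9.55706388e-01,
        -1.69300919e-01],
       [ 0.00000000e+00,  0.00000000e+00,  0.00000000e+00,
         1.00000000e+00]])}
```

View pics/scene0.png

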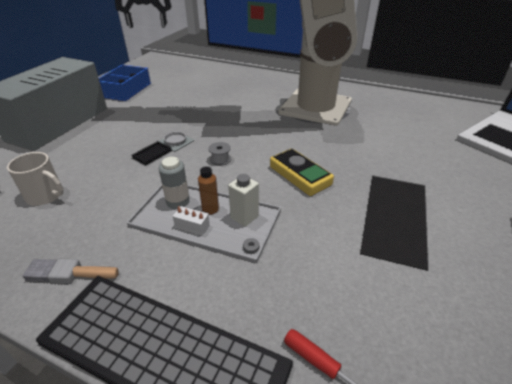

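View pics/side0.png

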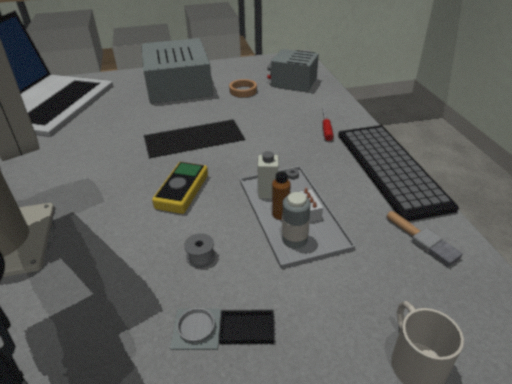

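```bash
cat > h.py <<'E'
from workcell import bot
import numpy as np, cv2
from scipy.spatial.transform import Rotation as R
def cam(c):
    k=bot.get_calibration(c); f=192/np.tan(np.radians(k['vfov']/2))
    if c=='wrist':
        o=bot.get_obs(); T=np.eye(4); T[:3,:3]=R.from_quat(o['tool_rot']).as_matrix(); T[:3,3]=o['eef_pos']
        M=T@k['mount']; return f,k['cx'],k['cy'],M[:3,:3],M[:3,3]
    return f,k['cx'],k['cy'],R.from_quat(k['rotation']).as_matrix(),np.array(k['origin'])
def ray(C,u,v):
    f,cx,cy,Rm,o=C; d=Rm@np.array([(u-cx)/f,-(v-cy)/f,-1]); return o,d/np.linalg.norm(d)
def onz(C,u,v,z):
    o,d=ray(C,u,v); return o+d*(z-o[2])/d[2]
def proj(C,P):
    f,cx,cy,Rm,o=C; p=(np.atleast_2d(P)-o)@Rm; return np.c_[cx+f*p[:,0]/-p[:,2],cy-f*p[:,1]/-p[:,2]]
def tri(a,b):
    (o1,d1),(o2,d2)=a,b
    s=np.linalg.lstsq(np.c_[d1,-d2],o2-o1,rcond=None)[0]; p,q=o1+s[0]*d1,o2+s[1]*d2
    return (p+q)/2,np.linalg.norm(p-q)
E
python3 - <<'E'
from h import *
S=cam('scene');D=cam('side')
def p(n,a,b): 
    x,e=tri(ray(S,*a),ray(D,*b)); print(n,np.round(x,3),round(e,4))
p('sq',(243,201),(268,173));p('amber',(207,189),(280,196));p('tip',(191,220),(311,203));p('braid',(253,243),(294,174));p('spool',(223,153),(199,250))
print('can',onz(D,297,219,.055+.0)); print('mat',onz(S,393,224,.003)); print('rack',onz(S,205,225,.01),onz(D,298,217,.01))
E
```

```text
sq [0.57  0.018 0.054] 0.0054
amber [ 0.571 -0.066  0.056] 0.0003
tip [ 0.638 -0.067  0.026] 0.002
braid [0.638 0.063 0.012] 0.0114
spool [ 0.389 -0.132  0.016] 0.0066
can [ 0.58418255 -0.13911093  0.055     ]
mat [0.46127764 0.30074396 0.003     ]
rack [ 0.62508417 -0.04389435  0.01      ] [ 0.60476077 -0.08719054  0.01      ]
```

The scene view shows the tray around (205,220), with the can, amber and square bottle in a row at (174,182), (208,190) and (243,201). The tip block is at (191,221), the mat at (396,218) on the robot's left, and the holder rectangle at (153,153) on its right. The side view agrees, with the holder at (247,327).

Run:
```python
from h import *
S=cam('scene');D=cam('side')
for c in [(370,177),(427,187),(425,262),(363,243)]: print('mat S',np.round(onz(S,*c,.003)[:2],3))
for c in [(145,136),(236,122),(244,142),(152,154)]: print('mat D',np.round(onz(D,*c,.003)[:2],3))
for c in [(221,312),(273,312),(275,341),(221,341)]: print('hold D',np.round(onz(D,*c,.012)[:2],3))
for c in [(133,152),(153,143),(172,152),(153,163)]: print('hold S',np.round(onz(S,*c,.012)[:2],3))
for c in [(163,183),(280,213),(268,247),(132,220)]: print('rack S',np.round(onz(S,*c,.01)[:2],3))
for c in [(241,182),(298,169),(350,243),(280,262)]: print('rack D',np.round(onz(D,*c,.01)[:2],3))
q=R.from_quat(bot.get_obs()['tool_rot'])
print((q.inv().apply(np.array([.5,-.13,.30])-bot.get_obs()['eef_pos'])/.05), bot.get_obs()['tool_rot'])
```

```text
mat S [0.319 0.23 ]
mat S [0.305 0.356]
mat S [0.539 0.367]
mat S [0.538 0.255]
mat D [0.302 0.342]
mat D [0.559 0.352]
mat D [0.559 0.241]
mat D [0.317 0.246]
hold D [ 0.409 -0.281]
hold D [ 0.493 -0.302]
hold D [ 0.482 -0.354]
hold D [ 0.4   -0.334]
hold S [ 0.47  -0.352]
hold S [ 0.412 -0.332]
hold S [ 0.429 -0.259]
hold S [ 0.49  -0.273]
rack S [ 0.545 -0.204]
rack S [0.531 0.081]
rack S [0.628 0.094]
rack S [ 0.673 -0.188]
rack D [0.514 0.061]
rack D [0.657 0.077]
rack D [ 0.68  -0.184]
rack D [ 0.534 -0.198]
[ 8.11079516 -3.59877799 -1.90209503] [ 9.78671924e-01  2.05429463e-01 -1.98848862e-05  2.20833020e-05]
```

Call:
drive_tool(
  rows=[
    {"dx": 8.1,"dy": -3.6,"dz": -1.9,"wz": -13.3},
    {"dx": 8.1,"dy": -3.6,"dz": -1.9,"wz": -13.3},
    {"dx": 8.1,"dy": -3.6,"dz": -1.9,"wz": -13.3},
    {"dx": 8.1,"dy": -3.6,"dz": -1.9,"wz": -13.3},
    {"dx": 8.1,"dy": -3.6,"dz": -1.9,"wz": -13.3},
    {"dx": 8.1,"dy": -3.6,"dz": -1.9,"wz": -13.3},
    {"dx": 8.1,"dy": -3.6,"dz": -1.9,"wz": -13.3},
    {"dx": 8.1,"dy": -3.6,"dz": -1.9,"wz": -13.3},
    {"dx": 8.1,"dy": -3.6,"dz": -1.9,"wz": -13.3},
    {"dx": 8.1,"dy": -3.6,"dz": -1.9,"wz": -13.3},
    {"dx": 8.1,"dy": -3.6,"dz": -1.9,"wz": -13.3},
    {"dx": 8.1,"dy": -3.6,"dz": -1.9,"wz": -13.3},
    {"dx": 8.1,"dy": -3.6,"dz": -1.9,"wz": -13.3},
    {"dx": 8.1,"dy": -3.6,"dz": -1.9,"wz": -13.3},
  ],
)

```text
invalid input at $.rows[0]: expected keys dx, dy, dz, wx, wy, wz, hand
```

Run:
```python
from h import *
o=bot.get_obs();print(o['clock'],o['eef_pos'],o['tool_rot'],o['joint_pos'])
W=cam('wrist');im=bot.camera('wrist');cv2.imwrite('pics/w1.png',im[...,::-1])
for t in ['can','square_bottle','amber_bottle','tip_block','braid_roll']:
    for d in bot.look_for('wrist',t)[:2]: print(t,round(d['score'],2),np.round(d['extent']),np.round(onz(W,*d['extent'][:2],.05),3))
```

```text
1.1 [ 0.20103871 -0.45782244  0.20492102] [ 9.78671924e-01  2.05429463e-01 -1.98848862e-05  2.20833020e-05] [-1.15699580e+00  2.40597409e-01  5.03467116e-03  1.33519853e+00
 -4.79945239e-05  1.57079184e+00]
```

View pics/w1.png

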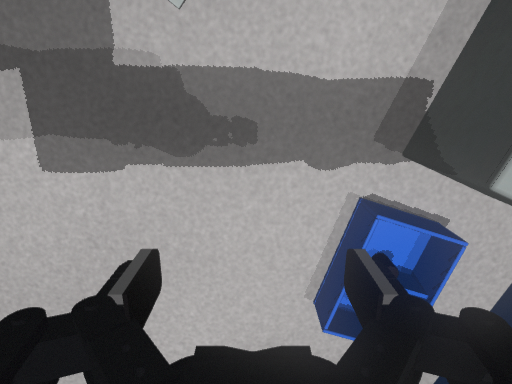

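The move was refused because every key is required, so this wrist picture only shows the start pose, with the blue bin at (390,265). I'll resend with all the keys.

Call:
drive_tool(
  rows=[
    {"dx": 8.1,"dy": -3.6,"dz": -1.9,"wx": 0,"wy": 0,"wz": -13.3,"hand": 85},
    {"dx": 8.1,"dy": -3.6,"dz": -1.9,"wx": 0,"wy": 0,"wz": -13.3,"hand": 85},
    {"dx": 8.1,"dy": -3.6,"dz": -1.9,"wx": 0,"wy": 0,"wz": -13.3,"hand": 85},
    {"dx": 8.1,"dy": -3.6,"dz": -1.9,"wx": 0,"wy": 0,"wz": -13.3,"hand": 85},
    {"dx": 8.1,"dy": -3.6,"dz": -1.9,"wx": 0,"wy": 0,"wz": -13.3,"hand": 85},
    {"dx": 8.1,"dy": -3.6,"dz": -1.9,"wx": 0,"wy": 0,"wz": -13.3,"hand": 85},
    {"dx": 8.1,"dy": -3.6,"dz": -1.9,"wx": 0,"wy": 0,"wz": -13.3,"hand": 85},
    {"dx": 8.1,"dy": -3.6,"dz": -1.9,"wx": 0,"wy": 0,"wz": -13.3,"hand": 85},
    {"dx": 8.1,"dy": -3.6,"dz": -1.9,"wx": 0,"wy": 0,"wz": -13.3,"hand": 85},
    {"dx": 8.1,"dy": -3.6,"dz": -1.9,"wx": 0,"wy": 0,"wz": -13.3,"hand": 85},
    {"dx": 8.1,"dy": -3.6,"dz": -1.9,"wx": 0,"wy": 0,"wz": -13.3,"hand": 85},
    {"dx": 8.1,"dy": -3.6,"dz": -1.9,"wx": 0,"wy": 0,"wz": -13.3,"hand": 85},
    {"dx": 8.1,"dy": -3.6,"dz": -1.9,"wx": 0,"wy": 0,"wz": -13.3,"hand": 85},
    {"dx": 8.1,"dy": -3.6,"dz": -1.9,"wx": 0,"wy": 0,"wz": -13.3,"hand": 85},
  ],
)

```text
clock: 2.8
eef_pos: [0.4985, -0.1314, 0.2999]
tool_rot: [0.707, 0.708, -0.0, -0.0]
ft_force: [-0.9, 0.1, -0.7]
grip_width: 0.0853
grasp_force: 0.0
```

Run:
```python
from h import *
o=bot.get_obs();print(o['clock'],o['eef_pos'],o['tool_rot'],o['joint_pos'])
W=cam('wrist');im=bot.camera('wrist');cv2.imwrite('pics/w2.png',im[...,::-1])
for t in ['can','square_bottle','amber_bottle','tip_block','braid_roll']:
    for d in bot.look_for('wrist',t)[:2]: print(t,round(d['score'],2),np.round(d['extent']),np.round(onz(W,*d['extent'][:2],.05),3))
```

```text
2.8 [ 0.49854931 -0.13137079  0.29986213] [ 7.06697713e-01  7.07515584e-01 -1.53890695e-04 -1.31570449e-04] [-2.57563874e-01  2.55079372e-01  2.68172122e-01  1.58427135e+00
 -1.33578919e-04  1.31207583e+00]
can 0.81 [316. 164.  56.  49.] [ 0.583 -0.143  0.05 ]
square_bottle 0.78 [311.  30.  57.  60.] [0.568 0.021 0.05 ]
amber_bottle 0.96 [312. 102.  40.  38.] [ 0.574 -0.062  0.05 ]
tip_block 0.97 [353. 108.  34.  54.] [ 0.627 -0.07   0.05 ]
```

View pics/w2.png

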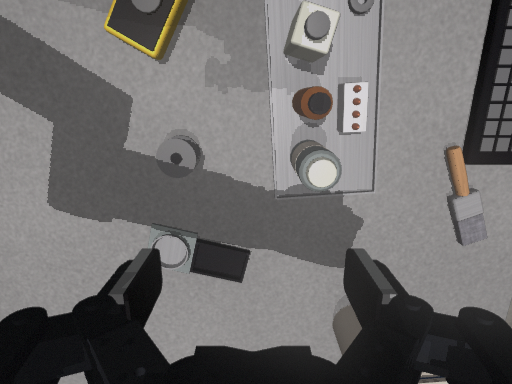

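The wrist view from above shows the cap tops of the can at (322,174), amber at (319,104) and square bottle at (318,26). The tip block is at (355,107), and the holder's corners are about (197,238), (250,248), (242,282) and (189,271).

Run:
```python
from h import *
W=cam('wrist')
for n,c,z in [('can',(322,174),.112),('amb',(319,104),.109),('sq',(318,26),.109)]: print(n,np.round(onz(W,*c,z),3))
for c in [(345,82),(368,82),(366,132),(342,132)]: print('tip',np.round(onz(W,*c,.038),4))
for c in [(197,238),(250,248),(242,282),(189,271)]: print('hold',np.round(onz(W,*c,.01),4))
for c in [(302,-2),(340,8),(326,54),(287,48)]: print('sqb',np.round(onz(W,*c,.094),4))
```

```text
can [ 0.579 -0.141  0.112]
amb [ 0.571 -0.062  0.109]
sq [0.565 0.015 0.109]
tip [ 0.6173 -0.0363  0.038 ]
tip [ 0.647  -0.0362  0.038 ]
tip [ 0.6513 -0.1     0.038 ]
tip [ 0.6189 -0.1001  0.038 ]
hold [ 0.4097 -0.2704  0.01  ]
hold [ 0.4942 -0.2878  0.01  ]
hold [ 0.4809 -0.3506  0.01  ]
hold [ 0.3935 -0.3301  0.01  ]
sqb [0.5495 0.0442 0.094 ]
sqb [0.59  0.035 0.094]
sqb [ 0.5784 -0.0098  0.094 ]
sqb [ 0.5354 -0.0038  0.094 ]
```

Call:
drive_tool(
  rows=[
    {"dx": -0.17,"dy": 1.63,"dz": 2.0,"wx": 0,"wy": 0,"wz": 0,"hand": 85},
    {"dx": -0.17,"dy": 1.63,"dz": 2.0,"wx": 0,"wy": 0,"wz": 0,"hand": 85},
    {"dx": -0.17,"dy": 1.63,"dz": 2.0,"wx": 0,"wy": 0,"wz": 0,"hand": 85},
    {"dx": -0.17,"dy": 1.63,"dz": 2.0,"wx": 0,"wy": 0,"wz": 0,"hand": 85},
    {"dx": -0.17,"dy": 1.63,"dz": 3.0,"wx": 0,"wy": 0,"wz": 0,"hand": 85},
    {"dx": -0.17,"dy": 1.63,"dz": 3.8,"wx": 0,"wy": 0,"wz": 0,"hand": 85},
    {"dx": -0.17,"dy": 1.63,"dz": 4.4,"wx": 0,"wy": 0,"wz": 0,"hand": 85},
    {"dx": -0.17,"dy": 1.63,"dz": 4.6,"wx": 0,"wy": 0,"wz": 0,"hand": 85},
    {"dx": -0.17,"dy": 1.63,"dz": 4.6,"wx": 0,"wy": 0,"wz": 0,"hand": 85},
    {"dx": -0.17,"dy": 1.63,"dz": 4.6,"wx": 0,"wy": 0,"wz": 0,"hand": 45},
    {"dx": -0.17,"dy": 1.63,"dz": 4.6,"wx": 0,"wy": 0,"wz": 0,"hand": 45},
    {"dx": -0.17,"dy": 1.63,"dz": 4.6,"wx": 0,"wy": 0,"wz": 0,"hand": 45},
    {"dx": -0.17,"dy": 1.63,"dz": 4.6,"wx": 0,"wy": 0,"wz": 0,"hand": 45},
    {"dx": -0.17,"dy": 1.63,"dz": 4.6,"wx": 0,"wy": 0,"wz": 0,"hand": 45},
    {"dx": -0.17,"dy": 1.63,"dz": 4.6,"wx": 0,"wy": 0,"wz": 0,"hand": 45},
    {"dx": -0.17,"dy": 1.63,"dz": 4.6,"wx": 0,"wy": 0,"wz": 0,"hand": 45},
  ],
)

```text
clock: 4.7
eef_pos: [0.5811, -0.1389, 0.0729]
tool_rot: [0.706, 0.708, 0.0, 0.001]
ft_force: [-5.0, -0.4, 9.1]
grip_width: 0.045
grasp_force: 5.1
```

Run:
```python
from h import *
a=bot.camera('side')[120:312,200:400];b=bot.camera('wrist')
im=np.hstack([cv2.resize(a,(400,384),interpolation=2),b[:,112:512]])
cv2.imwrite('pics/g1.png',im[...,::-1]);o=bot.get_obs();print(o['grip_width'],o['grasp_force'],o['ft_force'])
```

```text
0.044976061060932555 5.115743311544065 [-4.15284923  0.32535463 10.14338868]
```

View pics/g1.png

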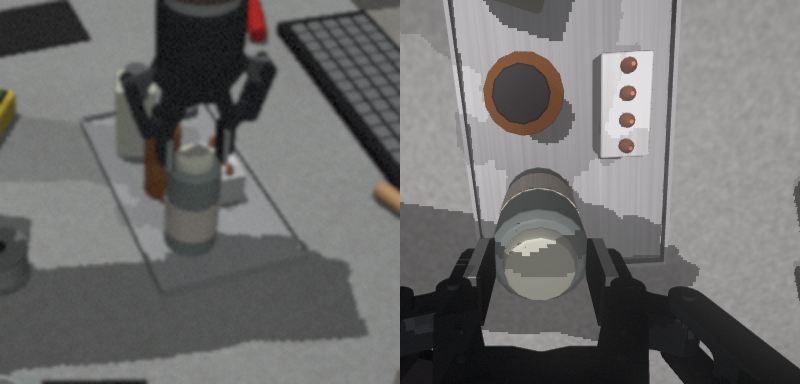

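The pictures show the can centred between the pads: its cap sits at (540,265) in the wrist half, where the grasp axis projects. I'll close further to get a firm grip.

Call:
drive_tool(
  rows=[
    {"dx": 0,"dy": 0,"dz": 0,"wx": 0,"wy": 0,"wz": 0,"hand": 20},
    {"dx": 0,"dy": 0,"dz": 0,"wx": 0,"wy": 0,"wz": 0,"hand": 20},
    {"dx": 0,"dy": 0,"dz": 0,"wx": 0,"wy": 0,"wz": 0,"hand": 20},
    {"dx": 0,"dy": 0,"dz": 0,"wx": 0,"wy": 0,"wz": 0,"hand": 20},
  ],
)

```text
clock: 5.2
eef_pos: [0.5823, -0.1393, 0.0757]
tool_rot: [0.706, 0.708, 0.001, 0.003]
ft_force: [-7.7, 0.4, 20.3]
grip_width: 0.0333
grasp_force: 83.0
```

Run:
```python
from h import *
o=bot.get_obs();p=np.array(o['eef_pos']);print(p,o['grip_width'],o['grasp_force'],o['ft_force'])
out=[]
for c,(r,q) in {'side':(130,225),'scene':(120,100)}.items():
    C=cam(c);im=bot.camera(c);a=cv2.resize(im[r:r+130,q:q+130],(400,400),interpolation=2)
    for z in (p[2],p[2]-.011,.004,.112):
        for dx in (-.026,.026):
            u,v=proj(C,[p[0]+dx,p[1],z])[0];cv2.circle(a,(int((u-q)*400/130),int((v-r)*400/130)),2,(255,0,0),-1)
    out.append(a)
cv2.imwrite('pics/g2.png',np.hstack(out)[...,::-1])
```

```text
[ 0.58228202 -0.13931289  0.07573441] 0.03325865209587756 82.96500739128533 [-7.67532605  0.41609631 20.25572721]
```

View pics/g2.png

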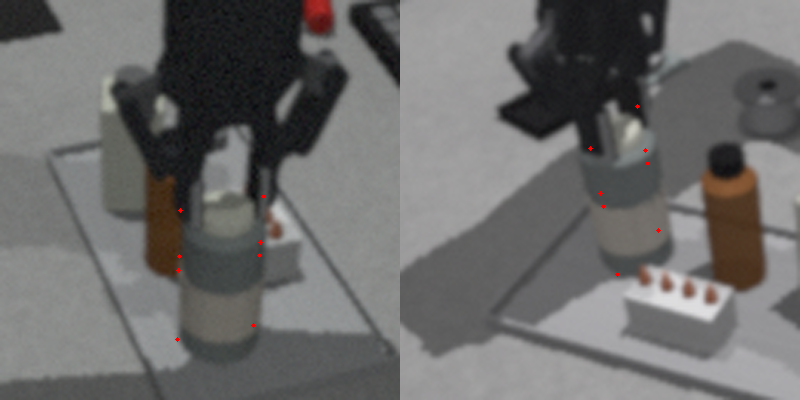

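The fingertips are only gripping the white cap: they end near z≈0.095 in the side half, above the grey body. I'll open, go 25 mm lower and grip the body.

Call:
drive_tool(
  rows=[
    {"dx": 0,"dy": 0,"dz": 0,"wx": 0,"wy": 0,"wz": 0,"hand": 85},
    {"dx": 0,"dy": 0,"dz": 0,"wx": 0,"wy": 0,"wz": 0,"hand": 85},
    {"dx": 0,"dy": 0,"dz": 0,"wx": 0,"wy": 0,"wz": 0,"hand": 85},
    {"dx": 0,"dy": 0,"dz": 0,"wx": 0,"wy": 0,"wz": 0,"hand": 85},
    {"dx": 0,"dy": 0,"dz": 0,"wx": 0,"wy": 0,"wz": 0,"hand": 85},
    {"dx": 0,"dy": 0,"dz": 0.2,"wx": 0,"wy": 0,"wz": 0,"hand": 85},
    {"dx": 0,"dy": 0,"dz": 0.4,"wx": 0,"wy": 0,"wz": 0,"hand": 85},
    {"dx": 0,"dy": 0,"dz": 0.5,"wx": 0,"wy": 0,"wz": 0,"hand": 85},
    {"dx": 0,"dy": 0,"dz": 0.5,"wx": 0,"wy": 0,"wz": 0,"hand": 85},
    {"dx": 0,"dy": 0,"dz": 0.5,"wx": 0,"wy": 0,"wz": 0,"hand": 30},
    {"dx": 0,"dy": 0,"dz": 0.5,"wx": 0,"wy": 0,"wz": 0,"hand": 30},
    {"dx": 0,"dy": 0,"dz": 0.5,"wx": 0,"wy": 0,"wz": 0,"hand": 30},
    {"dx": 0,"dy": 0,"dz": 0.5,"wx": 0,"wy": 0,"wz": 0,"hand": 30},
    {"dx": 0,"dy": 0,"dz": 0.5,"wx": 0,"wy": 0,"wz": 0,"hand": 30},
    {"dx": 0,"dy": 0,"dz": 0.5,"wx": 0,"wy": 0,"wz": 0,"hand": 30},
    {"dx": 0,"dy": 0,"dz": 0.5,"wx": 0,"wy": 0,"wz": 0,"hand": 30},
  ],
)

```text
clock: 6.9
eef_pos: [0.5819, -0.1385, 0.0458]
tool_rot: [0.706, 0.708, 0.001, 0.001]
ft_force: [1.5, -0.0, 4.7]
grip_width: 0.05
grasp_force: 63.3
```

Call:
drive_tool(
  rows=[
    {"dx": 0,"dy": 0,"dz": -0.4,"wx": 0,"wy": 0,"wz": 0,"hand": 30},
    {"dx": 0,"dy": 0,"dz": -1.2,"wx": 0,"wy": 0,"wz": 0,"hand": 30},
    {"dx": 0,"dy": 0,"dz": -2.1,"wx": 0,"wy": 0,"wz": 0,"hand": 30},
    {"dx": 0,"dy": 0,"dz": -2.9,"wx": 0,"wy": 0,"wz": 0,"hand": 30},
    {"dx": 0.2,"dy": 0,"dz": -3.1,"wx": 0,"wy": 0,"wz": 0,"hand": 30},
    {"dx": 0.8,"dy": -0.1,"dz": -3.1,"wx": 0,"wy": 0,"wz": 0,"hand": 30},
    {"dx": 1.6,"dy": -0.2,"dz": -3.1,"wx": 0,"wy": 0,"wz": 0,"hand": 30},
    {"dx": 2.4,"dy": -0.3,"dz": -3.1,"wx": 0,"wy": 0,"wz": 0,"hand": 30},
    {"dx": 3.2,"dy": -0.4,"dz": -3.1,"wx": 0,"wy": 0,"wz": 0,"hand": 30},
    {"dx": 4.0,"dy": -0.5,"dz": -3.1,"wx": 0,"wy": 0,"wz": 0,"hand": 30},
    {"dx": 4.8,"dy": -0.6,"dz": -3.1,"wx": 0,"wy": 0,"wz": 0,"hand": 30},
    {"dx": 5.6,"dy": -0.7,"dz": -3.1,"wx": 0,"wy": 0,"wz": 0,"hand": 30},
    {"dx": 6.4,"dy": -0.8,"dz": -3.1,"wx": 0,"wy": 0,"wz": 0,"hand": 30},
    {"dx": 7.2,"dy": -0.9,"dz": -3.1,"wx": 0,"wy": 0,"wz": 0,"hand": 30},
    {"dx": 7.9,"dy": -1.0,"dz": -3.1,"wx": 0,"wy": 0,"wz": 0,"hand": 30},
    {"dx": 8.4,"dy": -1.1,"dz": -3.1,"wx": 0,"wy": 0,"wz": 0,"hand": 30},
    {"dx": 8.7,"dy": -1.14,"dz": -3.1,"wx": 0,"wy": 0,"wz": 0,"hand": 30},
    {"dx": 8.73,"dy": -1.14,"dz": -3.1,"wx": 0,"wy": 0,"wz": 0,"hand": 30},
    {"dx": 8.73,"dy": -1.14,"dz": -3.1,"wx": 0,"wy": 0,"wz": 0,"hand": 30},
    {"dx": 8.73,"dy": -1.14,"dz": -3.1,"wx": 0,"wy": 0,"wz": 0,"hand": 30},
  ],
)

```text
clock: 8.9
eef_pos: [0.5225, 0.2965, 0.1994]
tool_rot: [0.706, 0.708, -0.001, 0.0]
ft_force: [0.8, -0.2, -2.6]
grip_width: 0.0501
grasp_force: 63.3
```

Run:
```python
from h import *
o=bot.get_obs();print(o['eef_pos'],o['tool_rot'])
W=cam('wrist');im=bot.camera('wrist')
for d in bot.outline_of('wrist','mat')[:1]: print(d['score'],d['extent'])
a=im.copy()
# predicted mat outline
for X in (.305,.43,.56):
  for Y in (.238,.298,.358):
    u,v=proj(W,[X,Y,.003])[0]; cv2.circle(a,(int(u),int(v)),3,(255,0,0),-1)
b=bot.camera('side')[60:252,60:322]
im=np.hstack([a[:,:],cv2.resize(b,(288,211))[:, :] if 0 else cv2.copyMakeBorder(cv2.resize(b,(288,211)),0,173,0,0,cv2.BORDER_CONSTANT)])
cv2.imwrite('pics/g3.png',im[...,::-1])
```

```text
[0.52250513 0.29652806 0.19939149] [ 7.06363031e-01  7.07849388e-01 -7.11178555e-04  7.95843226e-05]
```

View pics/g3.png

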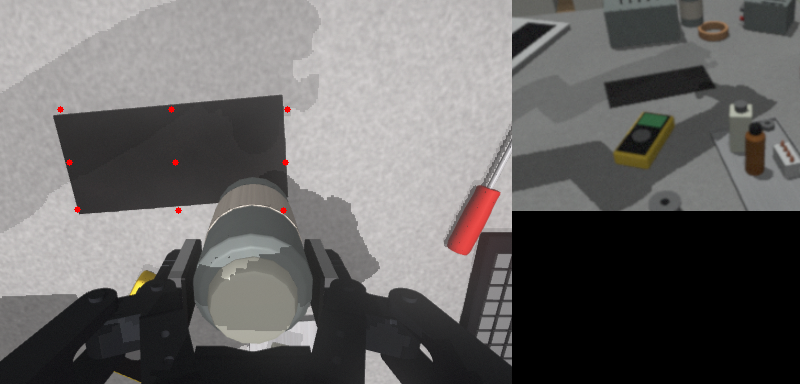

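The wrist view shows the mat with corners (54,116), (282,96), (288,199) and (78,213), close to my prediction and turned about 3°. The can is held upright over its far end, so I'll lower it.

Call:
drive_tool(
  rows=[
    {"dx": 0.14,"dy": 0,"dz": 0.6,"wx": 0,"wy": 0,"wz": 0,"hand": 30},
    {"dx": 0.14,"dy": 0,"dz": 1.4,"wx": 0,"wy": 0,"wz": 0,"hand": 30},
    {"dx": 0.14,"dy": 0,"dz": 2.2,"wx": 0,"wy": 0,"wz": 0,"hand": 30},
    {"dx": 0.14,"dy": 0,"dz": 2.7,"wx": 0,"wy": 0,"wz": 0,"hand": 30},
    {"dx": 0.14,"dy": 0,"dz": 2.95,"wx": 0,"wy": 0,"wz": 0,"hand": 30},
    {"dx": 0.14,"dy": 0,"dz": 3.07,"wx": 0,"wy": 0,"wz": 0,"hand": 30},
    {"dx": 0.14,"dy": 0,"dz": 3.09,"wx": 0,"wy": 0,"wz": 0,"hand": 30},
    {"dx": 0.14,"dy": 0,"dz": 3.09,"wx": 0,"wy": 0,"wz": 0,"hand": 30},
    {"dx": 0.14,"dy": 0,"dz": 3.09,"wx": 0,"wy": 0,"wz": 0,"hand": 60},
    {"dx": 0.14,"dy": 0,"dz": 3.09,"wx": 0,"wy": 0,"wz": 0,"hand": 85},
    {"dx": 0.14,"dy": 0,"dz": 3.09,"wx": 0,"wy": 0,"wz": 0,"hand": 85},
    {"dx": 0.14,"dy": 0,"dz": 3.09,"wx": 0,"wy": 0,"wz": 0,"hand": 85},
    {"dx": 0.14,"dy": 0,"dz": 3.09,"wx": 0,"wy": 0,"wz": 0,"hand": 85},
    {"dx": 0.14,"dy": 0,"dz": 2.5,"wx": 0,"wy": 0,"wz": 0,"hand": 85},
    {"dx": 0.14,"dy": 0,"dz": 1.6,"wx": 0,"wy": 0,"wz": 0,"hand": 85},
    {"dx": 0.14,"dy": 0,"dz": 0.7,"wx": 0,"wy": 0,"wz": 0,"hand": 85},
    {"dx": 0.14,"dy": 0,"dz": -0.1,"wx": 0,"wy": 0,"wz": 0,"hand": 85},
    {"dx": 0.14,"dy": 0,"dz": -0.1,"wx": 0,"wy": 0,"wz": 0,"hand": 85},
  ],
)

```text
clock: 10.85
eef_pos: [0.5257, 0.3069, 0.2125]
tool_rot: [0.706, 0.708, 0.007, 0.002]
ft_force: [1.2, -0.2, -0.2]
grip_width: 0.0849
grasp_force: 0.0
```

Call:
drive_tool(
  rows=[
    {"dx": -0.4,"dy": 0.05,"dz": 0,"wx": 0,"wy": 0,"wz": 0,"hand": 85},
    {"dx": -1.2,"dy": 0.15,"dz": 0,"wx": 0,"wy": 0,"wz": 0,"hand": 85},
    {"dx": -2.1,"dy": 0.25,"dz": 0,"wx": 0,"wy": 0,"wz": 0,"hand": 85},
    {"dx": -3.0,"dy": 0.4,"dz": 0,"wx": 0,"wy": 0,"wz": 0,"hand": 85},
    {"dx": -3.9,"dy": 0.5,"dz": 0,"wx": 0,"wy": 0,"wz": 0,"hand": 85},
    {"dx": -4.8,"dy": 0.6,"dz": 0,"wx": 0,"wy": 0,"wz": 0,"hand": 85},
    {"dx": -5.7,"dy": 0.7,"dz": 0,"wx": 0,"wy": 0,"wz": 0,"hand": 85},
    {"dx": -6.5,"dy": 0.8,"dz": 0,"wx": 0,"wy": 0,"wz": 0,"hand": 85},
    {"dx": -7.1,"dy": 0.9,"dz": 0,"wx": 0,"wy": 0,"wz": 0,"hand": 85},
    {"dx": -7.4,"dy": 0.93,"dz": 0,"wx": 0,"wy": 0,"wz": 0,"hand": 85},
    {"dx": -7.4,"dy": 0.93,"dz": 0,"wx": 0,"wy": 0,"wz": 0,"hand": 85},
    {"dx": -7.4,"dy": 0.93,"dz": 0,"wx": 0,"wy": 0,"wz": 0,"hand": 85},
    {"dx": -7.4,"dy": 0.93,"dz": 0,"wx": 0,"wy": 0,"wz": 0,"hand": 85},
  ],
)

```text
clock: 12.15
eef_pos: [0.5701, -0.0634, 0.2048]
tool_rot: [0.705, 0.709, 0.0, -0.0]
ft_force: [-1.0, -0.6, 0.4]
grip_width: 0.0849
grasp_force: 0.0
```

```bash
cat > chk.py <<'E'
from h import *
def both(t,zc):
    S=cam('scene');D=cam('side');bot.camera('scene');a=bot.look_for('scene',t);bot.camera('side');b=bot.look_for('side',t)
    for n,C,d in(('scene',S,a),('side',D,b)):
        if d: e=d[0]['extent'];print(t,n,round(d[0]['score'],2),np.round(e),np.round(onz(C,*e[:2],zc),3))
E
python3 - <<'E'
from chk import *
both('can',.055)
W=cam('wrist');im=bot.camera('wrist');print(bot.get_obs()['eef_pos'])
for t in ['amber_bottle','square_bottle']:
  for d in bot.look_for('wrist',t)[:1]: print(t,d['score'],np.round(d['extent']))
print('pred cap amber',proj(W,[.572,-.063,.109]),'body',proj(W,[.572,-.063,.05]))
cv2.imwrite('pics/w4.png',np.ascontiguousarray(im[...,::-1]))
E
```

```text
can scene 0.95 [398. 229.  44.  57.] [0.531 0.306 0.055]
can side 0.86 [226. 115.  21.  41.] [0.525 0.307 0.055]
[ 0.57026888 -0.06390778  0.20502698]
amber_bottle 0.7 [255. 173.  41.  52.]
square_bottle 0.62 [247.  90.  59.  63.]
pred cap amber [[255.89676935 186.40115553]] body [[255.36912546 171.19626213]]
```

View pics/w4.png

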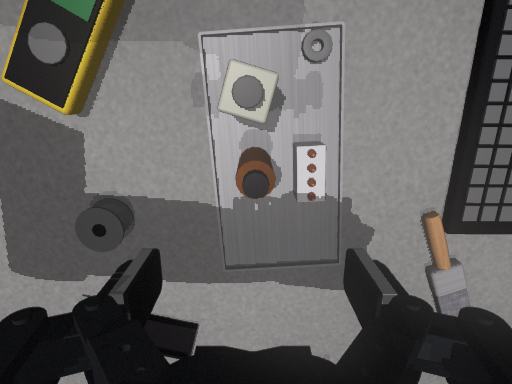

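The can stands on the mat. The amber cap at (256,185) is where I predicted it. The square bottle shows at (248,92), turned about -15°.

Call:
drive_tool(
  rows=[
    {"dx": 0,"dy": 0.03,"dz": 0.8,"wx": 0,"wy": 0,"wz": 0,"hand": 85},
    {"dx": 0,"dy": 0.03,"dz": 1.7,"wx": 0,"wy": 0,"wz": 0,"hand": 85},
    {"dx": 0,"dy": 0.03,"dz": 2.5,"wx": 0,"wy": 0,"wz": 0,"hand": 85},
    {"dx": 0,"dy": 0.03,"dz": 3.0,"wx": 0,"wy": 0,"wz": 0,"hand": 85},
    {"dx": 0,"dy": 0.03,"dz": 3.25,"wx": 0,"wy": 0,"wz": 0,"hand": 85},
    {"dx": 0,"dy": 0.03,"dz": 3.25,"wx": 0,"wy": 0,"wz": 0,"hand": 85},
    {"dx": 0,"dy": 0.03,"dz": 3.25,"wx": 0,"wy": 0,"wz": 0,"hand": 60},
    {"dx": 0,"dy": 0.03,"dz": 3.25,"wx": 0,"wy": 0,"wz": 0,"hand": 20},
    {"dx": 0,"dy": 0.03,"dz": 3.25,"wx": 0,"wy": 0,"wz": 0,"hand": 20},
    {"dx": 0,"dy": 0.03,"dz": 3.25,"wx": 0,"wy": 0,"wz": 0,"hand": 20},
    {"dx": 0,"dy": 0.03,"dz": 3.25,"wx": 0,"wy": 0,"wz": 0,"hand": 20},
    {"dx": 0,"dy": 0.03,"dz": 3.25,"wx": 0,"wy": 0,"wz": 0,"hand": 20},
    {"dx": 0,"dy": 0.03,"dz": 3.25,"wx": 0,"wy": 0,"wz": 0,"hand": 20},
    {"dx": 0,"dy": 0.03,"dz": 3.25,"wx": 0,"wy": 0,"wz": 0,"hand": 20},
    {"dx": 0,"dy": 0.03,"dz": 3.25,"wx": 0,"wy": 0,"wz": 0,"hand": 20},
  ],
)

```text
clock: 14.0
eef_pos: [0.5732, -0.0651, 0.0445]
tool_rot: [0.706, 0.708, 0.001, 0.001]
ft_force: [-0.4, -0.3, 5.3]
grip_width: 0.0354
grasp_force: 60.3
```

Call:
drive_tool(
  rows=[
    {"dx": 0,"dy": 0,"dz": -0.4,"wx": 0,"wy": 0,"wz": 0,"hand": 20},
    {"dx": 0,"dy": 0,"dz": -1.2,"wx": 0,"wy": 0,"wz": 0,"hand": 20},
    {"dx": 0,"dy": 0,"dz": -2.1,"wx": 0,"wy": 0,"wz": 0,"hand": 20},
    {"dx": 0,"dy": 0,"dz": -2.9,"wx": 0,"wy": 0,"wz": 0,"hand": 20},
    {"dx": 0.2,"dy": -0.1,"dz": -3.1,"wx": 0,"wy": 0,"wz": 0,"hand": 20},
    {"dx": 0.8,"dy": -0.3,"dz": -3.1,"wx": 0,"wy": 0,"wz": 0,"hand": 20},
    {"dx": 1.6,"dy": -0.6,"dz": -3.1,"wx": 0,"wy": 0,"wz": 0,"hand": 20},
    {"dx": 2.4,"dy": -0.95,"dz": -3.1,"wx": 0,"wy": 0,"wz": 0,"hand": 20},
    {"dx": 3.2,"dy": -1.25,"dz": -3.1,"wx": 0,"wy": 0,"wz": 0,"hand": 20},
    {"dx": 4.0,"dy": -1.55,"dz": -3.1,"wx": 0,"wy": 0,"wz": 0,"hand": 20},
    {"dx": 4.8,"dy": -1.9,"dz": -3.1,"wx": 0,"wy": 0,"wz": 0,"hand": 20},
    {"dx": 5.6,"dy": -2.2,"dz": -3.1,"wx": 0,"wy": 0,"wz": 0,"hand": 20},
    {"dx": 6.3,"dy": -2.5,"dz": -3.1,"wx": 0,"wy": 0,"wz": 0,"hand": 20},
    {"dx": 6.9,"dy": -2.7,"dz": -3.1,"wx": 0,"wy": 0,"wz": 0,"hand": 20},
    {"dx": 7.2,"dy": -2.82,"dz": -3.1,"wx": 0,"wy": 0,"wz": 0,"hand": 20},
    {"dx": 7.3,"dy": -2.86,"dz": -3.1,"wx": 0,"wy": 0,"wz": 0,"hand": 20},
    {"dx": 7.3,"dy": -2.86,"dz": -3.1,"wx": 0,"wy": 0,"wz": 0,"hand": 20},
    {"dx": 7.3,"dy": -2.86,"dz": -3.1,"wx": 0,"wy": 0,"wz": 0,"hand": 20},
  ],
)

```text
clock: 15.8
eef_pos: [0.4273, 0.2987, 0.197]
tool_rot: [0.706, 0.708, -0.001, 0.0]
ft_force: [0.4, 0.4, -1.1]
grip_width: 0.0356
grasp_force: 60.4
```

Call:
drive_tool(
  rows=[
    {"dx": 0,"dy": 0,"dz": 0.6,"wx": 0,"wy": 0,"wz": 0,"hand": 20},
    {"dx": 0,"dy": 0,"dz": 1.4,"wx": 0,"wy": 0,"wz": 0,"hand": 20},
    {"dx": 0,"dy": 0,"dz": 2.2,"wx": 0,"wy": 0,"wz": 0,"hand": 20},
    {"dx": 0,"dy": 0,"dz": 2.7,"wx": 0,"wy": 0,"wz": 0,"hand": 20},
    {"dx": 0,"dy": 0,"dz": 2.95,"wx": 0,"wy": 0,"wz": 0,"hand": 20},
    {"dx": 0,"dy": 0,"dz": 3.05,"wx": 0,"wy": 0,"wz": 0,"hand": 20},
    {"dx": 0,"dy": 0,"dz": 3.08,"wx": 0,"wy": 0,"wz": 0,"hand": 20},
    {"dx": 0,"dy": 0,"dz": 3.08,"wx": 0,"wy": 0,"wz": 0,"hand": 20},
    {"dx": 0,"dy": 0,"dz": 3.08,"wx": 0,"wy": 0,"wz": 0,"hand": 50},
    {"dx": 0,"dy": 0,"dz": 3.08,"wx": 0,"wy": 0,"wz": 0,"hand": 75},
    {"dx": 0,"dy": 0,"dz": 3.08,"wx": 0,"wy": 0,"wz": 0,"hand": 75},
    {"dx": 0,"dy": 0,"dz": 3.08,"wx": 0,"wy": 0,"wz": 0,"hand": 75},
    {"dx": 0,"dy": 0,"dz": 3.08,"wx": 0,"wy": 0,"wz": 0,"hand": 75},
    {"dx": 0,"dy": 0,"dz": 2.6,"wx": 0,"wy": 0,"wz": 0,"hand": 75},
    {"dx": 0,"dy": 0,"dz": 1.8,"wx": 0,"wy": 0,"wz": 0,"hand": 75},
    {"dx": 0,"dy": 0,"dz": 1.0,"wx": 0,"wy": 0,"wz": 0,"hand": 75},
    {"dx": 0,"dy": 0,"dz": 0.2,"wx": 0,"wy": 0,"wz": 0,"hand": 75},
    {"dx": 0,"dy": 0,"dz": -0.1,"wx": 0,"wy": 0,"wz": 0,"hand": 75},
    {"dx": 0,"dy": 0,"dz": -0.1,"wx": 0,"wy": 0,"wz": 0,"hand": 75},
  ],
)

```text
clock: 17.7
eef_pos: [0.4291, 0.3008, 0.2056]
tool_rot: [0.706, 0.708, 0.003, 0.001]
ft_force: [-0.1, 0.5, -0.2]
grip_width: 0.0751
grasp_force: 0.0
```

Run:
```python
from chk import *
both('amber_bottle',.055); both('can',.055); both('square_bottle',.055)
print(bot.get_obs()['eef_pos'])
# square cap from w4 pose (.5703,-.0639,.205, yaw 90)
k=bot.get_calibration('wrist');T=np.eye(4);T[:3,:3]=R.from_quat([.705,.709,0,0]).as_matrix();T[:3,3]=[.5703,-.0639,.205]
M=T@k['mount'];f=192/np.tan(np.radians(k['vfov']/2));C=(f,k['cx'],k['cy'],M[:3,:3],M[:3,3])
print('sqcap',onz(C,248,92,.109),[np.round(onz(C,*c,.094)[:2],3) for c in [(233,61),(278,73),(266,124),(219,110)]])
print('tip',[np.round(onz(C,*c,.038)[:2],3) for c in [(295,142),(325,142),(325,202),(295,202)]])
```

```text
amber_bottle scene 0.58 [404. 184.  29.  29.] [0.392 0.301 0.055]
amber_bottle side 0.76 [191. 119.  20.  46.] [0.432 0.309 0.055]
can scene 0.72 [397. 225.  43.  57.] [0.521 0.302 0.055]
can side 0.59 [226. 117.  18.  43.] [0.523 0.296 0.055]
square_bottle scene 0.63 [244. 201.  32.  54.] [0.573 0.019 0.055]
square_bottle side 0.93 [267. 174.  16.  44.] [0.565 0.017 0.055]
[0.4273208  0.29950576 0.2020561 ]
sqcap [0.56508557 0.01539847 0.109     ] [array([0.552, 0.04 ]), array([0.59 , 0.031]), array([ 0.581, -0.011]), array([0.54 , 0.001])]
tip [array([ 0.614, -0.034]), array([ 0.646, -0.034]), array([ 0.651, -0.101]), array([ 0.617, -0.101])]
```

Call:
drive_tool(
  rows=[
    {"dx": -0.4,"dy": 0.2,"dz": 0,"wx": 0,"wy": 0,"wz": 0,"hand": 85},
    {"dx": -1.2,"dy": 0.6,"dz": 0,"wx": 0,"wy": 0,"wz": 0.6,"hand": 85},
    {"dx": -2.0,"dy": 1.0,"dz": 0,"wx": 0,"wy": 0,"wz": 1.2,"hand": 85},
    {"dx": -2.8,"dy": 1.4,"dz": 0,"wx": 0,"wy": 0,"wz": 1.8,"hand": 85},
    {"dx": -3.6,"dy": 1.8,"dz": 0,"wx": 0,"wy": 0,"wz": 2.4,"hand": 85},
    {"dx": -4.4,"dy": 2.2,"dz": 0,"wx": 0,"wy": 0,"wz": 2.7,"hand": 85},
    {"dx": -5.1,"dy": 2.5,"dz": 0,"wx": 0,"wy": 0,"wz": 2.7,"hand": 85},
    {"dx": -5.6,"dy": 2.75,"dz": 0,"wx": 0,"wy": 0,"wz": 2.7,"hand": 85},
    {"dx": -5.68,"dy": 2.77,"dz": 0,"wx": 0,"wy": 0,"wz": 2.7,"hand": 85},
    {"dx": -5.68,"dy": 2.77,"dz": 0,"wx": 0,"wy": 0,"wz": 2.7,"hand": 85},
    {"dx": -5.68,"dy": 2.77,"dz": 0,"wx": 0,"wy": 0,"wz": 2.7,"hand": 85},
  ],
)

```text
clock: 19.4
eef_pos: [0.5665, 0.0169, 0.2023]
tool_rot: [0.784, 0.621, -0.0, -0.0]
ft_force: [0.4, 0.1, 0.8]
grip_width: 0.085
grasp_force: 0.0
```

Call:
drive_tool(
  rows=[
    {"dx": 0,"dy": 0,"dz": 0.8,"wx": 0,"wy": 0,"wz": 0,"hand": 85},
    {"dx": 0,"dy": 0,"dz": 1.7,"wx": 0,"wy": 0,"wz": 0,"hand": 85},
    {"dx": 0,"dy": 0,"dz": 2.5,"wx": 0,"wy": 0,"wz": 0,"hand": 85},
    {"dx": 0,"dy": 0,"dz": 3.0,"wx": 0,"wy": 0,"wz": 0,"hand": 85},
    {"dx": 0,"dy": 0,"dz": 3.12,"wx": 0,"wy": 0,"wz": 0,"hand": 85},
    {"dx": 0,"dy": 0,"dz": 3.12,"wx": 0,"wy": 0,"wz": 0,"hand": 85},
    {"dx": 0,"dy": 0,"dz": 3.12,"wx": 0,"wy": 0,"wz": 0,"hand": 60},
    {"dx": 0,"dy": 0,"dz": 3.12,"wx": 0,"wy": 0,"wz": 0,"hand": 25},
    {"dx": 0,"dy": 0,"dz": 3.12,"wx": 0,"wy": 0,"wz": 0,"hand": 25},
    {"dx": 0,"dy": 0,"dz": 3.12,"wx": 0,"wy": 0,"wz": 0,"hand": 25},
    {"dx": 0,"dy": 0,"dz": 3.12,"wx": 0,"wy": 0,"wz": 0,"hand": 25},
    {"dx": 0,"dy": 0,"dz": 3.12,"wx": 0,"wy": 0,"wz": 0,"hand": 25},
    {"dx": 0,"dy": 0,"dz": 3.12,"wx": 0,"wy": 0,"wz": 0,"hand": 25},
    {"dx": 0,"dy": 0,"dz": 3.12,"wx": 0,"wy": 0,"wz": 0,"hand": 25},
    {"dx": 0,"dy": 0,"dz": 3.12,"wx": 0,"wy": 0,"wz": 0,"hand": 25},
  ],
)

```text
clock: 20.9
eef_pos: [0.5682, 0.0162, 0.0486]
tool_rot: [0.784, 0.62, 0.001, 0.001]
ft_force: [-2.0, 0.6, 4.6]
grip_width: 0.0432
grasp_force: 60.2
```

Call:
drive_tool(
  rows=[
    {"dx": 0,"dy": 0,"dz": -0.4,"wx": 0,"wy": 0,"wz": 0,"hand": 25},
    {"dx": 0,"dy": 0,"dz": -1.2,"wx": 0,"wy": 0,"wz": 0,"hand": 25},
    {"dx": 0,"dy": 0,"dz": -2.1,"wx": 0,"wy": 0,"wz": 0,"hand": 25},
    {"dx": 0,"dy": 0,"dz": -2.9,"wx": 0,"wy": 0,"wz": 0,"hand": 25},
    {"dx": 0.15,"dy": -0.2,"dz": -3.1,"wx": 0,"wy": 0,"wz": 0,"hand": 25},
    {"dx": 0.6,"dy": -0.8,"dz": -3.1,"wx": 0,"wy": 0,"wz": -0.5,"hand": 25},
    {"dx": 1.1,"dy": -1.5,"dz": -3.1,"wx": 0,"wy": 0,"wz": -1.0,"hand": 25},
    {"dx": 1.6,"dy": -2.2,"dz": -3.1,"wx": 0,"wy": 0,"wz": -1.5,"hand": 25},
    {"dx": 2.15,"dy": -2.9,"dz": -3.1,"wx": 0,"wy": 0,"wz": -2.0,"hand": 25},
    {"dx": 2.65,"dy": -3.6,"dz": -3.1,"wx": 0,"wy": 0,"wz": -2.5,"hand": 25},
    {"dx": 3.2,"dy": -4.3,"dz": -3.1,"wx": 0,"wy": 0,"wz": -2.7,"hand": 25},
    {"dx": 3.7,"dy": -5.0,"dz": -3.1,"wx": 0,"wy": 0,"wz": -2.7,"hand": 25},
    {"dx": 4.1,"dy": -5.5,"dz": -3.1,"wx": 0,"wy": 0,"wz": -2.7,"hand": 25},
    {"dx": 4.3,"dy": -5.8,"dz": -3.1,"wx": 0,"wy": 0,"wz": -2.7,"hand": 25},
    {"dx": 4.33,"dy": -5.84,"dz": -3.1,"wx": 0,"wy": 0,"wz": -2.7,"hand": 25},
    {"dx": 4.33,"dy": -5.84,"dz": -3.1,"wx": 0,"wy": 0,"wz": -2.7,"hand": 25},
    {"dx": 4.33,"dy": -5.84,"dz": -3.1,"wx": 0,"wy": 0,"wz": -2.7,"hand": 25},
  ],
)

```text
clock: 22.6
eef_pos: [0.3327, 0.2932, 0.2011]
tool_rot: [0.706, 0.708, -0.0, 0.0]
ft_force: [-0.3, -0.1, -1.4]
grip_width: 0.0429
grasp_force: 61.2
```

Call:
drive_tool(
  rows=[
    {"dx": 0,"dy": 0,"dz": 0.6,"wx": 0,"wy": 0,"wz": 0,"hand": 25},
    {"dx": 0,"dy": 0,"dz": 1.4,"wx": 0,"wy": 0,"wz": 0,"hand": 25},
    {"dx": 0,"dy": 0,"dz": 2.2,"wx": 0,"wy": 0,"wz": 0,"hand": 25},
    {"dx": 0,"dy": 0,"dz": 2.7,"wx": 0,"wy": 0,"wz": 0,"hand": 25},
    {"dx": 0,"dy": 0,"dz": 2.95,"wx": 0,"wy": 0,"wz": 0,"hand": 25},
    {"dx": 0,"dy": 0,"dz": 3.05,"wx": 0,"wy": 0,"wz": 0,"hand": 25},
    {"dx": 0,"dy": 0,"dz": 3.09,"wx": 0,"wy": 0,"wz": 0,"hand": 25},
    {"dx": 0,"dy": 0,"dz": 3.09,"wx": 0,"wy": 0,"wz": 0,"hand": 25},
    {"dx": 0,"dy": 0,"dz": 3.09,"wx": 0,"wy": 0,"wz": 0,"hand": 50},
    {"dx": 0,"dy": 0,"dz": 3.09,"wx": 0,"wy": 0,"wz": 0,"hand": 78},
    {"dx": 0,"dy": 0,"dz": 3.09,"wx": 0,"wy": 0,"wz": 0,"hand": 78},
    {"dx": 0,"dy": 0,"dz": 3.09,"wx": 0,"wy": 0,"wz": 0,"hand": 78},
    {"dx": 0,"dy": 0,"dz": 3.09,"wx": 0,"wy": 0,"wz": 0,"hand": 78},
    {"dx": 0,"dy": 0,"dz": 2.6,"wx": 0,"wy": 0,"wz": 0,"hand": 78},
    {"dx": 0,"dy": 0,"dz": 1.8,"wx": 0,"wy": 0,"wz": 0,"hand": 78},
    {"dx": 0,"dy": 0,"dz": 1.0,"wx": 0,"wy": 0,"wz": 0,"hand": 78},
    {"dx": 0,"dy": 0,"dz": 0.2,"wx": 0,"wy": 0,"wz": 0,"hand": 78},
    {"dx": 0,"dy": 0,"dz": 0,"wx": 0,"wy": 0,"wz": 0,"hand": 78},
    {"dx": 0,"dy": 0,"dz": 0,"wx": 0,"wy": 0,"wz": 0,"hand": 78},
  ],
)

```text
clock: 24.5
eef_pos: [0.3336, 0.295, 0.2032]
tool_rot: [0.706, 0.708, 0.002, 0.0]
ft_force: [0.8, -0.5, -0.2]
grip_width: 0.078
grasp_force: 0.0
```

Run:
```python
from chk import *
both('amber_bottle',.055); both('can',.055); both('square_bottle',.055); both('tip_block',.025)
im=np.hstack([bot.camera('side')[70:262,80:340],bot.camera('scene')[130:322,120:450]])
cv2.imwrite('pics/m5.png',cv2.resize(im,(800,260))[...,::-1])
```

```text
amber_bottle scene 0.7 [404. 182.  31.  34.] [0.382 0.3   0.055]
amber_bottle side 0.74 [192. 121.  22.  40.] [0.433 0.296 0.055]
can scene 0.68 [396. 227.  45.  56.] [0.526 0.303 0.055]
can side 0.57 [227. 116.  19.  41.] [0.526 0.298 0.055]
square_bottle scene 0.91 [402. 168.  34.  44.] [0.332 0.29  0.055]
square_bottle side 0.97 [153. 127.  17.  38.] [0.33  0.292 0.055]
tip_block scene 0.8 [190. 220.  34.  33.] [ 0.637 -0.07   0.025]
tip_block side 0.76 [309. 203.  30.  36.] [ 0.636 -0.066  0.025]
```

View pics/m5.png

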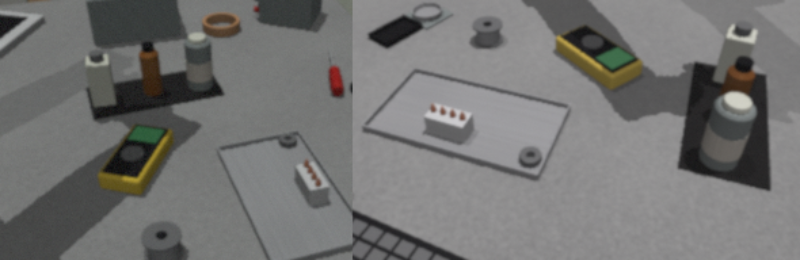

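All three containers stand on the mat: square at (98,80), amber at (150,70) and can at (198,62) in the picture. The tip block stands free in the tray. Next I'll move above it.

Call:
drive_tool(
  rows=[
    {"dx": -0.4,"dy": 0.3,"dz": 0,"wx": 0,"wy": 0,"wz": 0,"hand": 70},
    {"dx": -1.1,"dy": 0.9,"dz": 0,"wx": 0,"wy": 0,"wz": -0.3,"hand": 70},
    {"dx": -1.8,"dy": 1.5,"dz": 0,"wx": 0,"wy": 0,"wz": -0.7,"hand": 70},
    {"dx": -2.5,"dy": 2.1,"dz": 0,"wx": 0,"wy": 0,"wz": -0.7,"hand": 70},
    {"dx": -3.2,"dy": 2.65,"dz": 0,"wx": 0,"wy": 0,"wz": -0.7,"hand": 70},
    {"dx": -3.9,"dy": 3.2,"dz": 0,"wx": 0,"wy": 0,"wz": -0.7,"hand": 70},
    {"dx": -4.6,"dy": 3.8,"dz": 0,"wx": 0,"wy": 0,"wz": -0.7,"hand": 70},
    {"dx": -5.3,"dy": 4.4,"dz": 0,"wx": 0,"wy": 0,"wz": -0.7,"hand": 70},
    {"dx": -6.0,"dy": 5.0,"dz": 0.3,"wx": 0,"wy": 0,"wz": -0.7,"hand": 70},
    {"dx": -6.7,"dy": 5.5,"dz": 0.7,"wx": 0,"wy": 0,"wz": -0.7,"hand": 70},
    {"dx": -7.2,"dy": 5.95,"dz": 1.0,"wx": 0,"wy": 0,"wz": -0.7,"hand": 70},
    {"dx": -7.26,"dy": 5.99,"dz": 1.0,"wx": 0,"wy": 0,"wz": -0.7,"hand": 70},
    {"dx": -7.26,"dy": 5.99,"dz": 1.0,"wx": 0,"wy": 0,"wz": -0.7,"hand": 70},
    {"dx": -7.26,"dy": 5.99,"dz": 1.0,"wx": 0,"wy": 0,"wz": -0.7,"hand": 70},
  ],
)

```text
clock: 26.8
eef_pos: [0.6332, -0.0672, 0.1521]
tool_rot: [0.684, 0.73, 0.0, 0.0]
ft_force: [-0.4, 0.5, 0.5]
grip_width: 0.0701
grasp_force: 0.0
```

Run:
```python
from h import *
o=bot.get_obs();print(o['clock'],o['eef_pos'],o['tool_rot'])
W=cam('wrist');im=bot.camera('wrist');a=im.copy()
c,s=np.cos(np.radians(93.5)),np.sin(np.radians(93.5))
for i in(-1,1):
  for j in(-1,1):
    P=[.633+i*.032*c-j*.016*s,-.068+i*.032*s+j*.016*c,.038]
    u,v=proj(W,P)[0];print(u,v);cv2.circle(a,(int(u),int(v)),2,(255,0,0),-1)
cv2.imwrite('pics/w6.png',a[...,::-1])
```

```text
26.8 [ 0.63317385 -0.06718223  0.15208568] [6.83613768e-01 7.29843913e-01 2.80320090e-04 1.81612801e-05]
269.9647847968002 214.94545682658693
236.69666320603613 214.82746931959605
271.3732096792955 148.54397946736708
235.90500479448897 148.41562448509876
```

View pics/w6.png

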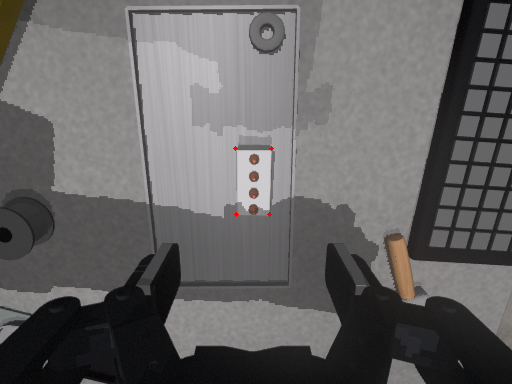

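The projected corners (red) match the tip block's top at (236–271, 148–215), so the pose is right. I'll descend part way and check the fingertip height.

Call:
drive_tool(
  rows=[
    {"dx": 0,"dy": 0,"dz": 0.8,"wx": 0,"wy": 0,"wz": 0,"hand": 60},
    {"dx": 0,"dy": 0,"dz": 1.6,"wx": 0,"wy": 0,"wz": 0,"hand": 60},
    {"dx": 0,"dy": 0,"dz": 2.2,"wx": 0,"wy": 0,"wz": 0,"hand": 60},
    {"dx": 0,"dy": 0,"dz": 2.5,"wx": 0,"wy": 0,"wz": 0,"hand": 60},
    {"dx": 0,"dy": 0,"dz": 2.7,"wx": 0,"wy": 0,"wz": 0,"hand": 60},
    {"dx": 0,"dy": 0,"dz": 2.85,"wx": 0,"wy": 0,"wz": 0,"hand": 60},
    {"dx": 0,"dy": 0,"dz": 2.85,"wx": 0,"wy": 0,"wz": 0,"hand": 60},
  ],
)

```text
clock: 27.55
eef_pos: [0.6333, -0.0673, 0.0092]
tool_rot: [0.684, 0.73, 0.0, 0.0]
ft_force: [0.3, 0.2, 0.4]
grip_width: 0.0601
grasp_force: 0.0
```

Run:
```python
from h import *
o=bot.get_obs();p=np.array(o['eef_pos']);print(p,o['grip_width'],o['ft_force'])
out=[]
for c,(r,q) in {'side':(140,250),'scene':(150,130)}.items():
    C=cam(c);im=bot.camera(c);a=cv2.resize(im[r:r+110,q:q+110],(400,400),interpolation=2)
    for z,col in ((p[2],(255,0,0)),(p[2]+.02,(0,255,0)),(p[2]+.04,(0,0,255))):
        for dx in (-.03,.03):
            u,v=proj(C,[p[0]+dx,p[1],z])[0];cv2.circle(a,(int((u-q)*400/110),int((v-r)*400/110)),2,col,-1)
    out.append(a)
cv2.imwrite('pics/g7.png',np.hstack(out)[...,::-1])
```

```text
[ 0.63334765 -0.06733697  0.00917002] 0.060069173279381084 [0.27028481 0.15350009 0.36652301]
```

View pics/g7.png

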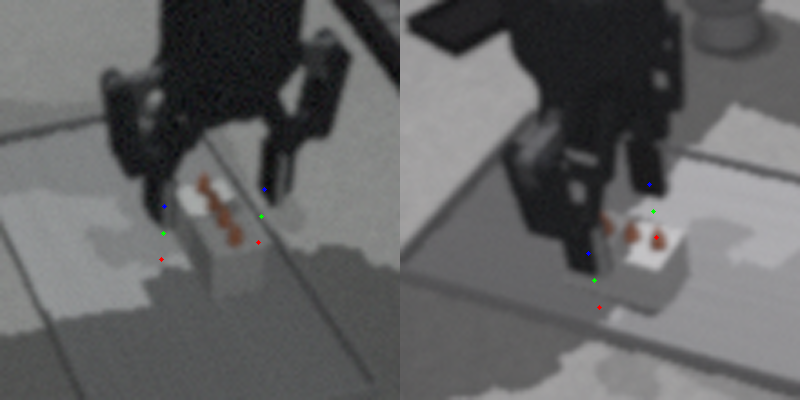

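The fingertips end about 27 mm above the nominal TCP, just around the block's top edge. I'll go 12 mm lower and grip.

Call:
drive_tool(
  rows=[
    {"dx": 0,"dy": 0,"dz": 0.12,"wx": 0,"wy": 0,"wz": 0,"hand": 60},
    {"dx": 0,"dy": 0,"dz": 0.24,"wx": 0,"wy": 0,"wz": 0,"hand": 60},
    {"dx": 0,"dy": 0,"dz": 0.24,"wx": 0,"wy": 0,"wz": 0,"hand": 45},
    {"dx": 0,"dy": 0,"dz": 0.24,"wx": 0,"wy": 0,"wz": 0,"hand": 15},
    {"dx": 0,"dy": 0,"dz": 0.24,"wx": 0,"wy": 0,"wz": 0,"hand": 15},
    {"dx": 0,"dy": 0,"dz": 0.24,"wx": 0,"wy": 0,"wz": 0,"hand": 15},
    {"dx": 0,"dy": 0,"dz": 0.24,"wx": 0,"wy": 0,"wz": 0,"hand": 15},
    {"dx": 0,"dy": 0,"dz": 0.24,"wx": 0,"wy": 0,"wz": 0,"hand": 15},
    {"dx": 0,"dy": 0,"dz": 0.24,"wx": 0,"wy": 0,"wz": 0,"hand": 15},
    {"dx": 0,"dy": 0,"dz": 0.24,"wx": 0,"wy": 0,"wz": 0,"hand": 15},
  ],
)

```text
clock: 28.65
eef_pos: [0.6334, -0.068, -0.0031]
tool_rot: [0.684, 0.73, -0.0, 0.0]
ft_force: [-0.1, -0.5, -1.0]
grip_width: 0.0303
grasp_force: 62.2
```

Call:
drive_tool(
  rows=[
    {"dx": 0,"dy": 0,"dz": -0.4,"wx": 0,"wy": 0,"wz": 0,"hand": 15},
    {"dx": 0,"dy": 0,"dz": -1.1,"wx": 0,"wy": 0,"wz": 0,"hand": 15},
    {"dx": 0,"dy": 0,"dz": -1.9,"wx": 0,"wy": 0,"wz": 0,"hand": 15},
    {"dx": -0.3,"dy": -0.2,"dz": -2.7,"wx": 0,"wy": 0,"wz": 0,"hand": 15},
    {"dx": -0.9,"dy": -0.55,"dz": -3.3,"wx": 0,"wy": 0,"wz": 0,"hand": 15},
    {"dx": -1.6,"dy": -1.0,"dz": -3.8,"wx": 0,"wy": 0,"wz": 0,"hand": 15},
    {"dx": -2.3,"dy": -1.4,"dz": -4,"wx": 0,"wy": 0,"wz": 0,"hand": 15},
    {"dx": -3.0,"dy": -1.8,"dz": -4,"wx": 0,"wy": 0,"wz": 0,"hand": 15},
    {"dx": -3.7,"dy": -2.25,"dz": -4,"wx": 0,"wy": 0,"wz": 0,"hand": 15},
    {"dx": -4.4,"dy": -2.65,"dz": -4,"wx": 0,"wy": 0,"wz": 0,"hand": 15},
    {"dx": -5.1,"dy": -3.1,"dz": -4,"wx": 0,"wy": 0,"wz": 0,"hand": 15},
    {"dx": -5.8,"dy": -3.5,"dz": -4,"wx": 0,"wy": 0,"wz": 0,"hand": 15},
    {"dx": -6.4,"dy": -3.9,"dz": -4,"wx": 0,"wy": 0,"wz": 0,"hand": 15},
    {"dx": -6.7,"dy": -4.05,"dz": -4,"wx": 0,"wy": 0,"wz": 0,"hand": 15},
    {"dx": -6.79,"dy": -4.11,"dz": -4,"wx": 0,"wy": 0,"wz": 0,"hand": 15},
    {"dx": -6.79,"dy": -4.11,"dz": -4,"wx": 0,"wy": 0,"wz": 0,"hand": 15},
    {"dx": -6.79,"dy": -4.11,"dz": -4,"wx": 0,"wy": 0,"wz": 0,"hand": 15},
  ],
)

```text
clock: 30.35
eef_pos: [0.451, -0.4188, 0.1968]
tool_rot: [0.683, 0.73, 0.0, -0.0]
ft_force: [-0.8, -0.3, -1.1]
grip_width: 0.0307
grasp_force: 62.1
```

Run:
```python
from h import *
o=bot.get_obs();print(o['clock'],o['eef_pos'],o['tool_rot'],o['grip_width'])
W=cam('wrist');im=bot.camera('wrist');a=im.copy()
c,s=np.cos(np.radians(-13)),np.sin(np.radians(-13))
for i,j in((-1,-1),(-1,1),(1,-1),(1,1)):
    u,v=proj(W,[.4446+i*.04*c-j*.024*s,-.3097+i*.04*s+j*.024*c,.012])[0];print(round(u),round(v));cv2.circle(a,(int(u),int(v)),1,(255,0,0),-1)
cv2.imwrite('pics/w8.png',cv2.resize(a[:300,100:440],(680,600),interpolation=2)[...,::-1])
```

```text
30.35 [ 0.45101589 -0.41875918  0.1967954 ] [ 6.83269962e-01  7.30165708e-01  3.53658607e-04 -2.70102500e-04] 0.03069763123193024
212 75
223 27
283 98
298 51
```

View pics/w8.png

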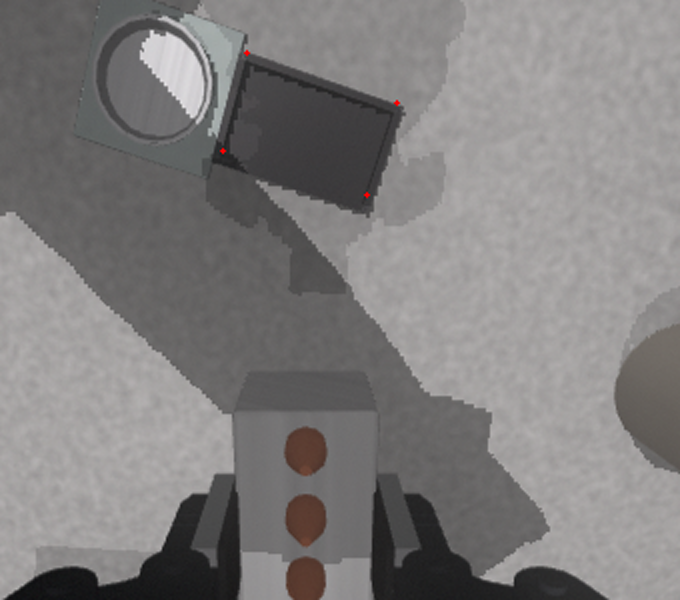

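Run:
```python
from h import *
W=cam('wrist')
P=np.array([onz(W,u/2+100,v/2,.012)[:2] for u,v in [(246,52),(404,106),(371,214),(216,157)]]);print(P,P.mean(0))
for a,b in((0,1),(3,2)): d=P[b]-P[a];print(np.degrees(np.arctan2(d[1],d[0])),np.linalg.norm(d))
for a,b in((3,0),(2,1)): d=P[b]-P[a];print(np.degrees(np.arctan2(d[1],d[0]))-90,np.linalg.norm(d))
t=R.from_quat(bot.get_obs()['tool_rot']);c=P.mean(0)
print(t.inv().apply([c[0],c[1],.1]-bot.get_obs()['eef_pos'])/.05, t.as_euler('xyz',degrees=True), t.apply([1,0,0]))
```

```text
[[ 0.41062743 -0.2766265 ]
 [ 0.49321021 -0.29636803]
 [ 0.48138242 -0.35118969]
 [ 0.39671125 -0.32762539]] [ 0.44548282 -0.3129524 ]
-13.444326132456204 0.08490962069451989
-15.552083635440642 0.08788903997464251
-15.262849642863387 0.05286346685043505
-12.17496571770836 0.056083077196391454
[2.11471032 0.0272244  1.9391059 ] [ 1.79989979e+02 -3.84547482e-02  9.38285553e+01] [-6.67711646e-02  9.97768090e-01  6.71161918e-04]
```

The holder's outer corners show at (246,52), (404,106), (371,214) and (216,157) in the crop, which gives a centre of (0.4455, -0.313) and a yaw of about -14°. The block is gripped straight, so I'll turn and move over it.

Call:
drive_tool(
  rows=[
    {"dx": 0.2,"dy": 0,"dz": 0.1,"wx": 0,"wy": 0,"wz": -1,"hand": 15},
    {"dx": 0.5,"dy": 0,"dz": 0.2,"wx": 0,"wy": 0,"wz": -2.4,"hand": 15},
    {"dx": 0.8,"dy": 0,"dz": 0.3,"wx": 0,"wy": 0,"wz": -3.9,"hand": 15},
    {"dx": 1.1,"dy": 0,"dz": 0.5,"wx": 0,"wy": 0,"wz": -5.4,"hand": 15},
    {"dx": 1.4,"dy": 0,"dz": 0.7,"wx": 0,"wy": 0,"wz": -6.9,"hand": 15},
    {"dx": 1.7,"dy": 0,"dz": 0.9,"wx": 0,"wy": 0,"wz": -8.4,"hand": 15},
    {"dx": 2.0,"dy": 0,"dz": 1.1,"wx": 0,"wy": 0,"wz": -9.9,"hand": 15},
    {"dx": 2.12,"dy": 0,"dz": 1.3,"wx": 0,"wy": 0,"wz": -11.4,"hand": 15},
    {"dx": 2.12,"dy": 0,"dz": 1.5,"wx": 0,"wy": 0,"wz": -12.9,"hand": 15},
    {"dx": 2.12,"dy": 0,"dz": 1.7,"wx": 0,"wy": 0,"wz": -14.0,"hand": 15},
    {"dx": 2.12,"dy": 0,"dz": 1.9,"wx": 0,"wy": 0,"wz": -14.4,"hand": 15},
    {"dx": 2.12,"dy": 0,"dz": 2.2,"wx": 0,"wy": 0,"wz": -14.4,"hand": 15},
    {"dx": 2.12,"dy": 0,"dz": 2.5,"wx": 0,"wy": 0,"wz": -14.4,"hand": 15},
    {"dx": 2.12,"dy": 0,"dz": 2.8,"wx": 0,"wy": 0,"wz": -14.4,"hand": 15},
    {"dx": 2.12,"dy": 0,"dz": 3.0,"wx": 0,"wy": 0,"wz": -14.4,"hand": 15},
    {"dx": 2.12,"dy": 0,"dz": 3.0,"wx": 0,"wy": 0,"wz": -14.4,"hand": 15},
    {"dx": 2.12,"dy": 0,"dz": 3.0,"wx": 0,"wy": 0,"wz": -14.4,"hand": 15},
  ],
)

```text
clock: 32.1
eef_pos: [0.4439, -0.3138, 0.0473]
tool_rot: [0.124, 0.992, -0.0, 0.0]
ft_force: [0.2, 0.6, -0.3]
grip_width: 0.0303
grasp_force: 62.0
```

Call:
drive_tool(
  rows=[
    {"dx": 0,"dy": 0,"dz": 0.3,"wx": 0,"wy": 0,"wz": 0,"hand": 15},
    {"dx": 0,"dy": 0,"dz": 0.6,"wx": 0,"wy": 0,"wz": 0,"hand": 15},
    {"dx": 0,"dy": 0,"dz": 0.8,"wx": 0,"wy": 0,"wz": 0,"hand": 15},
    {"dx": 0,"dy": 0,"dz": 0.95,"wx": 0,"wy": 0,"wz": 0,"hand": 15},
    {"dx": 0,"dy": 0,"dz": 1.02,"wx": 0,"wy": 0,"wz": 0,"hand": 15},
    {"dx": 0,"dy": 0,"dz": 1.03,"wx": 0,"wy": 0,"wz": 0,"hand": 15},
    {"dx": 0,"dy": 0,"dz": 1.03,"wx": 0,"wy": 0,"wz": 0,"hand": 15},
  ],
)

```text
clock: 32.8
eef_pos: [0.4438, -0.3146, -0.0041]
tool_rot: [0.124, 0.992, -0.0, 0.0]
ft_force: [-0.6, 0.4, -1.4]
grip_width: 0.0304
grasp_force: 62.1
```

Call:
drive_tool(
  rows=[
    {"dx": 0,"dy": 0,"dz": 0.01,"wx": 0,"wy": 0,"wz": 0,"hand": 15},
    {"dx": 0,"dy": 0,"dz": 0.01,"wx": 0,"wy": 0,"wz": 0,"hand": 40},
    {"dx": 0,"dy": 0,"dz": 0.01,"wx": 0,"wy": 0,"wz": 0,"hand": 60},
    {"dx": 0,"dy": 0,"dz": 0.01,"wx": 0,"wy": 0,"wz": 0,"hand": 60},
    {"dx": 0,"dy": 0,"dz": 0.01,"wx": 0,"wy": 0,"wz": 0,"hand": 60},
    {"dx": 0,"dy": 0,"dz": 0.01,"wx": 0,"wy": 0,"wz": 0,"hand": 60},
    {"dx": 0,"dy": 0,"dz": -0.4,"wx": 0,"wy": 0,"wz": 0,"hand": 60},
    {"dx": 0,"dy": 0,"dz": -1.2,"wx": 0,"wy": 0,"wz": 0,"hand": 60},
    {"dx": 0,"dy": 0,"dz": -2.0,"wx": 0,"wy": 0,"wz": 0,"hand": 60},
    {"dx": 0,"dy": 0,"dz": -2.9,"wx": 0,"wy": 0,"wz": 0,"hand": 60},
    {"dx": 0,"dy": 0,"dz": -3.8,"wx": 0,"wy": 0,"wz": 0,"hand": 60},
    {"dx": 0,"dy": 0,"dz": -4.0,"wx": 0,"wy": 0,"wz": 0,"hand": 60},
    {"dx": 0,"dy": 0,"dz": -4.0,"wx": 0,"wy": 0,"wz": 0,"hand": 60},
  ],
)

```text
clock: 34.1
eef_pos: [0.4447, -0.3152, 0.1978]
tool_rot: [0.124, 0.992, -0.001, 0.002]
ft_force: [-0.1, -0.6, -0.6]
grip_width: 0.0598
grasp_force: 0.0
```

Run:
```python
from chk import *
both('tip_block',.02)
W=cam('wrist');im=bot.camera('wrist');o=bot.get_obs();print(o['clock'],o['eef_pos'],o['tool_rot'])
cv2.imwrite('pics/w9.png',np.hstack([im[:,100:420],cv2.resize(bot.camera('side')[280:376,170:290],(480,384))])[...,::-1])
```

```text
tip_block side 0.74 [245. 321.  41.  31.] [ 0.443 -0.313  0.02 ]
34.35 [ 0.44224145 -0.31346734  0.19304552] [ 0.12440445  0.99222902  0.00106072 -0.00199394]
```

View pics/w9.png

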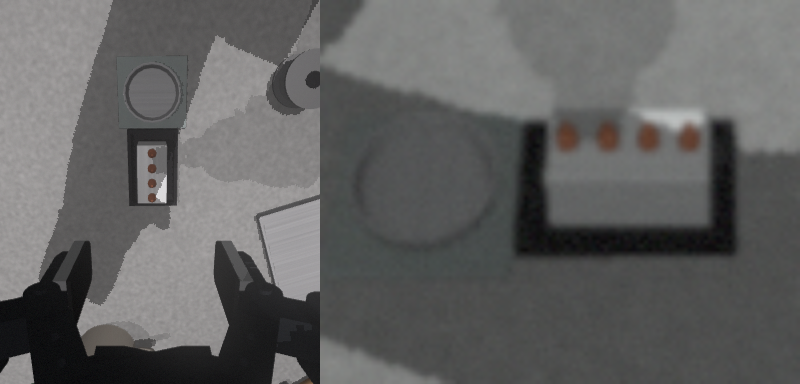

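The tip block is seated flat in the holder: the block lies inside the black walls with clearance, the copper tips in a row along it. Now I return the containers, starting with the can.

Call:
drive_tool(
  rows=[
    {"dx": 0.05,"dy": 0.4,"dz": -0.15,"wx": 0,"wy": 0,"wz": 0.5,"hand": 85},
    {"dx": 0.14,"dy": 1.2,"dz": -0.15,"wx": 0,"wy": 0,"wz": 1.5,"hand": 85},
    {"dx": 0.24,"dy": 2.05,"dz": -0.15,"wx": 0,"wy": 0,"wz": 2.5,"hand": 85},
    {"dx": 0.34,"dy": 2.9,"dz": -0.15,"wx": 0,"wy": 0,"wz": 3.5,"hand": 85},
    {"dx": 0.44,"dy": 3.75,"dz": -0.15,"wx": 0,"wy": 0,"wz": 4.6,"hand": 85},
    {"dx": 0.54,"dy": 4.6,"dz": -0.15,"wx": 0,"wy": 0,"wz": 5.7,"hand": 85},
    {"dx": 0.64,"dy": 5.45,"dz": -0.15,"wx": 0,"wy": 0,"wz": 6.8,"hand": 85},
    {"dx": 0.74,"dy": 6.3,"dz": -0.15,"wx": 0,"wy": 0,"wz": 7.9,"hand": 85},
    {"dx": 0.84,"dy": 7.15,"dz": -0.15,"wx": 0,"wy": 0,"wz": 9.0,"hand": 85},
    {"dx": 0.94,"dy": 8.0,"dz": -0.15,"wx": 0,"wy": 0,"wz": 10.1,"hand": 85},
    {"dx": 1.04,"dy": 8.85,"dz": -0.15,"wx": 0,"wy": 0,"wz": 11.2,"hand": 85},
    {"dx": 1.14,"dy": 9.7,"dz": -0.15,"wx": 0,"wy": 0,"wz": 12.3,"hand": 85},
    {"dx": 1.24,"dy": 10.55,"dz": -0.15,"wx": 0,"wy": 0,"wz": 13.4,"hand": 85},
    {"dx": 1.34,"dy": 11.4,"dz": -0.15,"wx": 0,"wy": 0,"wz": 14.4,"hand": 85},
    {"dx": 1.42,"dy": 12.1,"dz": -0.15,"wx": 0,"wy": 0,"wz": 15.1,"hand": 85},
    {"dx": 1.45,"dy": 12.38,"dz": -0.15,"wx": 0,"wy": 0,"wz": 15.1,"hand": 85},
    {"dx": 1.45,"dy": 12.38,"dz": -0.15,"wx": 0,"wy": 0,"wz": 15.1,"hand": 85},
    {"dx": 1.45,"dy": 12.38,"dz": -0.15,"wx": 0,"wy": 0,"wz": 15.1,"hand": 85},
    {"dx": 1.45,"dy": 12.38,"dz": -0.15,"wx": 0,"wy": 0,"wz": 15.1,"hand": 85},
  ],
)

```text
clock: 36.3
eef_pos: [0.5259, 0.3017, 0.2028]
tool_rot: [0.706, 0.708, -0.001, 0.0]
ft_force: [-0.6, 0.1, 0.5]
grip_width: 0.0849
grasp_force: 0.0
```

Run:
```python
from h import *
o=bot.get_obs();print(o['eef_pos'],o['tool_rot'])
W=cam('wrist');bot.camera('wrist')
for t,P in [('can',[.525,.304]),('amber_bottle',[.429,.300]),('square_bottle',[.334,.294])]:
  d=bot.look_for('wrist',t);print(t,d and np.round(d[0]['extent']),proj(W,[P+[.11],P+[.05]]).round())
```

```text
[0.52587805 0.30170801 0.20280764] [ 7.06353638e-01  7.07858923e-01 -5.27329431e-04  7.14722099e-05]
can [251. 175.  58.  67.] [[253. 185.]
 [253. 170.]]
amber_bottle [159. 172.  61.  54.] [[142. 190.]
 [162. 174.]]
square_bottle [ 63. 183.  96.  61.] [[ 35. 196.]
 [ 72. 179.]]
```

Call:
drive_tool(
  rows=[
    {"dx": 0.03,"dy": 0,"dz": 0.8,"wx": 0,"wy": 0,"wz": 0,"hand": 85},
    {"dx": 0.03,"dy": 0,"dz": 1.7,"wx": 0,"wy": 0,"wz": 0,"hand": 85},
    {"dx": 0.03,"dy": 0,"dz": 2.5,"wx": 0,"wy": 0,"wz": 0,"hand": 85},
    {"dx": 0.03,"dy": 0,"dz": 3.0,"wx": 0,"wy": 0,"wz": 0,"hand": 85},
    {"dx": 0.03,"dy": 0,"dz": 3.15,"wx": 0,"wy": 0,"wz": 0,"hand": 85},
    {"dx": 0.03,"dy": 0,"dz": 3.15,"wx": 0,"wy": 0,"wz": 0,"hand": 85},
    {"dx": 0.03,"dy": 0,"dz": 3.15,"wx": 0,"wy": 0,"wz": 0,"hand": 65},
    {"dx": 0.03,"dy": 0,"dz": 3.15,"wx": 0,"wy": 0,"wz": 0,"hand": 30},
    {"dx": 0.03,"dy": 0,"dz": 3.15,"wx": 0,"wy": 0,"wz": 0,"hand": 30},
    {"dx": 0.03,"dy": 0,"dz": 3.15,"wx": 0,"wy": 0,"wz": 0,"hand": 30},
    {"dx": 0.03,"dy": 0,"dz": 3.15,"wx": 0,"wy": 0,"wz": 0,"hand": 30},
    {"dx": 0.03,"dy": 0,"dz": 3.15,"wx": 0,"wy": 0,"wz": 0,"hand": 30},
    {"dx": 0.03,"dy": 0,"dz": 3.15,"wx": 0,"wy": 0,"wz": 0,"hand": 30},
    {"dx": 0.03,"dy": 0,"dz": 3.15,"wx": 0,"wy": 0,"wz": 0,"hand": 30},
  ],
)

```text
clock: 37.9
eef_pos: [0.5271, 0.3059, 0.048]
tool_rot: [0.706, 0.708, 0.002, 0.0]
ft_force: [-1.3, 0.1, 5.7]
grip_width: 0.05
grasp_force: 62.0
```

Call:
drive_tool(
  rows=[
    {"dx": 0,"dy": 0,"dz": -0.4,"wx": 0,"wy": 0,"wz": 0,"hand": 30},
    {"dx": 0,"dy": 0,"dz": -1.2,"wx": 0,"wy": 0,"wz": 0,"hand": 30},
    {"dx": 0,"dy": 0,"dz": -2.0,"wx": 0,"wy": 0,"wz": 0,"hand": 30},
    {"dx": 0,"dy": 0,"dz": -2.7,"wx": 0,"wy": 0,"wz": 0,"hand": 30},
    {"dx": -0.2,"dy": 0,"dz": -3.0,"wx": 0,"wy": 0,"wz": 0,"hand": 30},
    {"dx": -0.8,"dy": 0.1,"dz": -3.0,"wx": 0,"wy": 0,"wz": 0,"hand": 30},
    {"dx": -1.6,"dy": 0.2,"dz": -3.0,"wx": 0,"wy": 0,"wz": 0,"hand": 30},
    {"dx": -2.4,"dy": 0.3,"dz": -3.0,"wx": 0,"wy": 0,"wz": 0,"hand": 30},
    {"dx": -3.2,"dy": 0.4,"dz": -3.0,"wx": 0,"wy": 0,"wz": 0,"hand": 30},
    {"dx": -4.0,"dy": 0.5,"dz": -3.0,"wx": 0,"wy": 0,"wz": 0,"hand": 30},
    {"dx": -4.8,"dy": 0.6,"dz": -3.0,"wx": 0,"wy": 0,"wz": 0,"hand": 30},
    {"dx": -5.6,"dy": 0.7,"dz": -3.0,"wx": 0,"wy": 0,"wz": 0,"hand": 30},
    {"dx": -6.4,"dy": 0.8,"dz": -3.0,"wx": 0,"wy": 0,"wz": 0,"hand": 30},
    {"dx": -7.2,"dy": 0.9,"dz": -3.0,"wx": 0,"wy": 0,"wz": 0,"hand": 30},
    {"dx": -8.0,"dy": 1.0,"dz": -3.0,"wx": 0,"wy": 0,"wz": 0,"hand": 30},
    {"dx": -8.6,"dy": 1.06,"dz": -3.0,"wx": 0,"wy": 0,"wz": 0,"hand": 30},
    {"dx": -8.85,"dy": 1.1,"dz": -3.0,"wx": 0,"wy": 0,"wz": 0,"hand": 30},
    {"dx": -8.89,"dy": 1.1,"dz": -3.0,"wx": 0,"wy": 0,"wz": 0,"hand": 30},
    {"dx": -8.89,"dy": 1.1,"dz": -3.0,"wx": 0,"wy": 0,"wz": 0,"hand": 30},
    {"dx": -8.89,"dy": 1.1,"dz": -3.0,"wx": 0,"wy": 0,"wz": 0,"hand": 30},
  ],
)

```text
clock: 39.9
eef_pos: [0.5825, -0.1378, 0.1955]
tool_rot: [0.705, 0.709, 0.0, -0.0]
ft_force: [-0.2, 1.0, -2.9]
grip_width: 0.0496
grasp_force: 63.4
```

Call:
drive_tool(
  rows=[
    {"dx": -0.02,"dy": -0.01,"dz": 0.6,"wx": 0,"wy": 0,"wz": 0,"hand": 30},
    {"dx": -0.02,"dy": -0.01,"dz": 1.4,"wx": 0,"wy": 0,"wz": 0,"hand": 30},
    {"dx": -0.02,"dy": -0.01,"dz": 2.1,"wx": 0,"wy": 0,"wz": 0,"hand": 30},
    {"dx": -0.02,"dy": -0.01,"dz": 2.6,"wx": 0,"wy": 0,"wz": 0,"hand": 30},
    {"dx": -0.02,"dy": -0.01,"dz": 2.8,"wx": 0,"wy": 0,"wz": 0,"hand": 30},
    {"dx": -0.02,"dy": -0.01,"dz": 2.9,"wx": 0,"wy": 0,"wz": 0,"hand": 30},
    {"dx": -0.02,"dy": -0.01,"dz": 2.95,"wx": 0,"wy": 0,"wz": 0,"hand": 30},
    {"dx": -0.02,"dy": -0.01,"dz": 2.95,"wx": 0,"wy": 0,"wz": 0,"hand": 30},
    {"dx": -0.02,"dy": -0.01,"dz": 2.95,"wx": 0,"wy": 0,"wz": 0,"hand": 60},
    {"dx": -0.02,"dy": -0.01,"dz": 2.95,"wx": 0,"wy": 0,"wz": 0,"hand": 85},
    {"dx": -0.02,"dy": -0.01,"dz": 2.95,"wx": 0,"wy": 0,"wz": 0,"hand": 85},
    {"dx": -0.02,"dy": -0.01,"dz": 2.95,"wx": 0,"wy": 0,"wz": 0,"hand": 85},
    {"dx": -0.02,"dy": -0.01,"dz": 2.95,"wx": 0,"wy": 0,"wz": 0,"hand": 85},
    {"dx": -0.02,"dy": -0.01,"dz": 2.4,"wx": 0,"wy": 0,"wz": 0,"hand": 85},
    {"dx": -0.02,"dy": -0.01,"dz": 1.6,"wx": 0,"wy": 0,"wz": 0,"hand": 85},
    {"dx": -0.02,"dy": -0.01,"dz": 0.8,"wx": 0,"wy": 0,"wz": 0,"hand": 85},
    {"dx": -0.02,"dy": -0.01,"dz": 0,"wx": 0,"wy": 0,"wz": 0,"hand": 85},
    {"dx": -0.02,"dy": -0.01,"dz": -0.1,"wx": 0,"wy": 0,"wz": 0,"hand": 85},
    {"dx": -0.02,"dy": -0.01,"dz": -0.1,"wx": 0,"wy": 0,"wz": 0,"hand": 85},
  ],
)

```text
clock: 41.8
eef_pos: [0.5832, -0.1406, 0.2023]
tool_rot: [0.706, 0.708, 0.001, 0.002]
ft_force: [-0.2, 0.3, -0.1]
grip_width: 0.0852
grasp_force: 0.0
```

Run:
```python
from chk import *
both('can',.055);both('amber_bottle',.055);print(bot.get_obs()['eef_pos'])
```

```text
can scene 0.71 [175. 180.  32.  55.] [ 0.572 -0.145  0.055]
can side 0.71 [298. 220.  28.  59.] [ 0.585 -0.142  0.055]
amber_bottle scene 0.73 [402. 194.  34.  52.] [0.424 0.301 0.055]
amber_bottle side 0.63 [193. 120.  20.  44.] [0.436 0.298 0.055]
[ 0.58150002 -0.14019021  0.19913179]
```

Call:
drive_tool(
  rows=[
    {"dx": 0.4,"dy": -0.15,"dz": 0,"wx": 0,"wy": 0,"wz": 0,"hand": 80},
    {"dx": 1.1,"dy": -0.4,"dz": 0,"wx": 0,"wy": 0,"wz": 0,"hand": 80},
    {"dx": 1.9,"dy": -0.65,"dz": 0,"wx": 0,"wy": 0,"wz": 0,"hand": 80},
    {"dx": 2.7,"dy": -0.95,"dz": 0,"wx": 0,"wy": 0,"wz": 0,"hand": 80},
    {"dx": 3.5,"dy": -1.2,"dz": 0,"wx": 0,"wy": 0,"wz": 0,"hand": 80},
    {"dx": 4.3,"dy": -1.5,"dz": 0,"wx": 0,"wy": 0,"wz": 0,"hand": 80},
    {"dx": 5.1,"dy": -1.8,"dz": 0,"wx": 0,"wy": 0,"wz": 0,"hand": 80},
    {"dx": 5.9,"dy": -2.05,"dz": 0,"wx": 0,"wy": 0,"wz": 0,"hand": 80},
    {"dx": 6.7,"dy": -2.35,"dz": 0,"wx": 0,"wy": 0,"wz": 0,"hand": 80},
    {"dx": 7.5,"dy": -2.6,"dz": 0,"wx": 0,"wy": 0,"wz": 0,"hand": 80},
    {"dx": 8.2,"dy": -2.85,"dz": 0,"wx": 0,"wy": 0,"wz": 0,"hand": 80},
    {"dx": 8.7,"dy": -3.03,"dz": 0,"wx": 0,"wy": 0,"wz": 0,"hand": 80},
    {"dx": 8.8,"dy": -3.06,"dz": 0,"wx": 0,"wy": 0,"wz": 0,"hand": 80},
    {"dx": 8.8,"dy": -3.06,"dz": 0,"wx": 0,"wy": 0,"wz": 0,"hand": 80},
    {"dx": 8.8,"dy": -3.06,"dz": 0,"wx": 0,"wy": 0,"wz": 0,"hand": 80},
  ],
)

```text
clock: 43.7
eef_pos: [0.4277, 0.2983, 0.2002]
tool_rot: [0.706, 0.708, -0.0, 0.0]
ft_force: [-0.3, -0.3, 0.1]
grip_width: 0.0796
grasp_force: 0.0
```

Call:
drive_tool(
  rows=[
    {"dx": 0.02,"dy": 0,"dz": 0.8,"wx": 0,"wy": 0,"wz": 0,"hand": 80},
    {"dx": 0.02,"dy": 0,"dz": 1.7,"wx": 0,"wy": 0,"wz": 0,"hand": 80},
    {"dx": 0.02,"dy": 0,"dz": 2.5,"wx": 0,"wy": 0,"wz": 0,"hand": 80},
    {"dx": 0.02,"dy": 0,"dz": 3.0,"wx": 0,"wy": 0,"wz": 0,"hand": 80},
    {"dx": 0.02,"dy": 0,"dz": 3.13,"wx": 0,"wy": 0,"wz": 0,"hand": 80},
    {"dx": 0.02,"dy": 0,"dz": 3.13,"wx": 0,"wy": 0,"wz": 0,"hand": 80},
    {"dx": 0.02,"dy": 0,"dz": 3.13,"wx": 0,"wy": 0,"wz": 0,"hand": 60},
    {"dx": 0.02,"dy": 0,"dz": 3.13,"wx": 0,"wy": 0,"wz": 0,"hand": 20},
    {"dx": 0.02,"dy": 0,"dz": 3.13,"wx": 0,"wy": 0,"wz": 0,"hand": 20},
    {"dx": 0.02,"dy": 0,"dz": 3.13,"wx": 0,"wy": 0,"wz": 0,"hand": 20},
    {"dx": 0.02,"dy": 0,"dz": 3.13,"wx": 0,"wy": 0,"wz": 0,"hand": 20},
    {"dx": 0.02,"dy": 0,"dz": 3.13,"wx": 0,"wy": 0,"wz": 0,"hand": 20},
    {"dx": 0.02,"dy": 0,"dz": 3.13,"wx": 0,"wy": 0,"wz": 0,"hand": 20},
    {"dx": 0.02,"dy": 0,"dz": 3.13,"wx": 0,"wy": 0,"wz": 0,"hand": 20},
  ],
)

```text
clock: 45.1
eef_pos: [0.4287, 0.3009, 0.046]
tool_rot: [0.706, 0.708, 0.002, 0.0]
ft_force: [-0.7, -0.7, 4.8]
grip_width: 0.0357
grasp_force: 59.5
```

Call:
drive_tool(
  rows=[
    {"dx": 0,"dy": 0,"dz": -0.4,"wx": 0,"wy": 0,"wz": 0,"hand": 20},
    {"dx": 0,"dy": 0,"dz": -1.2,"wx": 0,"wy": 0,"wz": 0,"hand": 20},
    {"dx": 0,"dy": 0,"dz": -2.0,"wx": 0,"wy": 0,"wz": 0,"hand": 20},
    {"dx": 0,"dy": 0,"dz": -2.7,"wx": 0,"wy": 0,"wz": 0,"hand": 20},
    {"dx": -0.2,"dy": 0.1,"dz": -3.0,"wx": 0,"wy": 0,"wz": 0,"hand": 20},
    {"dx": -0.8,"dy": 0.3,"dz": -3.0,"wx": 0,"wy": 0,"wz": 0,"hand": 20},
    {"dx": -1.6,"dy": 0.6,"dz": -3.0,"wx": 0,"wy": 0,"wz": 0,"hand": 20},
    {"dx": -2.4,"dy": 0.95,"dz": -3.0,"wx": 0,"wy": 0,"wz": 0,"hand": 20},
    {"dx": -3.2,"dy": 1.25,"dz": -3.0,"wx": 0,"wy": 0,"wz": 0,"hand": 20},
    {"dx": -4.0,"dy": 1.6,"dz": -3.0,"wx": 0,"wy": 0,"wz": 0,"hand": 20},
    {"dx": -4.8,"dy": 1.9,"dz": -3.0,"wx": 0,"wy": 0,"wz": 0,"hand": 20},
    {"dx": -5.6,"dy": 2.2,"dz": -3.0,"wx": 0,"wy": 0,"wz": 0,"hand": 20},
    {"dx": -6.4,"dy": 2.5,"dz": -3.0,"wx": 0,"wy": 0,"wz": 0,"hand": 20},
    {"dx": -7.0,"dy": 2.75,"dz": -3.0,"wx": 0,"wy": 0,"wz": 0,"hand": 20},
    {"dx": -7.28,"dy": 2.87,"dz": -3.0,"wx": 0,"wy": 0,"wz": 0,"hand": 20},
    {"dx": -7.32,"dy": 2.89,"dz": -3.0,"wx": 0,"wy": 0,"wz": 0,"hand": 20},
    {"dx": -7.32,"dy": 2.89,"dz": -3.0,"wx": 0,"wy": 0,"wz": 0,"hand": 20},
    {"dx": -7.32,"dy": 2.89,"dz": -3.0,"wx": 0,"wy": 0,"wz": 0,"hand": 20},
  ],
)

```text
clock: 46.9
eef_pos: [0.5728, -0.0638, 0.194]
tool_rot: [0.705, 0.709, 0.0, -0.0]
ft_force: [1.4, 0.4, -1.4]
grip_width: 0.0355
grasp_force: 60.5
```

Call:
drive_tool(
  rows=[
    {"dx": -0.02,"dy": 0,"dz": 0.6,"wx": 0,"wy": 0,"wz": 0,"hand": 20},
    {"dx": -0.02,"dy": 0,"dz": 1.4,"wx": 0,"wy": 0,"wz": 0,"hand": 20},
    {"dx": -0.02,"dy": 0,"dz": 2.1,"wx": 0,"wy": 0,"wz": 0,"hand": 20},
    {"dx": -0.02,"dy": 0,"dz": 2.6,"wx": 0,"wy": 0,"wz": 0,"hand": 20},
    {"dx": -0.02,"dy": 0,"dz": 2.8,"wx": 0,"wy": 0,"wz": 0,"hand": 20},
    {"dx": -0.02,"dy": 0,"dz": 2.9,"wx": 0,"wy": 0,"wz": 0,"hand": 20},
    {"dx": -0.02,"dy": 0,"dz": 2.95,"wx": 0,"wy": 0,"wz": 0,"hand": 20},
    {"dx": -0.02,"dy": 0,"dz": 2.95,"wx": 0,"wy": 0,"wz": 0,"hand": 20},
    {"dx": -0.02,"dy": 0,"dz": 2.95,"wx": 0,"wy": 0,"wz": 0,"hand": 50},
    {"dx": -0.02,"dy": 0,"dz": 2.95,"wx": 0,"wy": 0,"wz": 0,"hand": 80},
    {"dx": -0.02,"dy": 0,"dz": 2.95,"wx": 0,"wy": 0,"wz": 0,"hand": 80},
    {"dx": -0.02,"dy": 0,"dz": 2.95,"wx": 0,"wy": 0,"wz": 0,"hand": 80},
    {"dx": -0.02,"dy": 0,"dz": 2.95,"wx": 0,"wy": 0,"wz": 0,"hand": 80},
    {"dx": -0.02,"dy": 0,"dz": 2.4,"wx": 0,"wy": 0,"wz": 0,"hand": 80},
    {"dx": -0.02,"dy": 0,"dz": 1.6,"wx": 0,"wy": 0,"wz": 0,"hand": 80},
    {"dx": -0.02,"dy": 0,"dz": 0.8,"wx": 0,"wy": 0,"wz": 0,"hand": 80},
    {"dx": -0.02,"dy": 0,"dz": 0,"wx": 0,"wy": 0,"wz": 0,"hand": 80},
    {"dx": -0.02,"dy": 0,"dz": -0.1,"wx": 0,"wy": 0,"wz": 0,"hand": 80},
    {"dx": -0.02,"dy": 0,"dz": -0.1,"wx": 0,"wy": 0,"wz": 0,"hand": 80},
    {"dx": -0.02,"dy": 0,"dz": -0.1,"wx": 0,"wy": 0,"wz": 0,"hand": 80},
  ],
)

```text
clock: 48.9
eef_pos: [0.5725, -0.0663, 0.1975]
tool_rot: [0.706, 0.708, -0.001, -0.001]
ft_force: [-0.4, -0.1, -0.7]
grip_width: 0.0801
grasp_force: 0.0
```

Call:
drive_tool(
  rows=[
    {"dx": 0.3,"dy": -0.2,"dz": 0,"wx": 0,"wy": 0,"wz": 0,"hand": 80},
    {"dx": 0.9,"dy": -0.6,"dz": 0,"wx": 0,"wy": 0,"wz": 0,"hand": 80},
    {"dx": 1.6,"dy": -1.05,"dz": 0,"wx": 0,"wy": 0,"wz": 0,"hand": 80},
    {"dx": 2.3,"dy": -1.55,"dz": 0,"wx": 0,"wy": 0,"wz": 0,"hand": 80},
    {"dx": 3.0,"dy": -2.0,"dz": 0,"wx": 0,"wy": 0,"wz": 0,"hand": 80},
    {"dx": 3.7,"dy": -2.45,"dz": 0,"wx": 0,"wy": 0,"wz": 0,"hand": 80},
    {"dx": 4.4,"dy": -2.95,"dz": 0,"wx": 0,"wy": 0,"wz": 0,"hand": 80},
    {"dx": 5.1,"dy": -3.4,"dz": 0,"wx": 0,"wy": 0,"wz": 0,"hand": 80},
    {"dx": 5.8,"dy": -3.85,"dz": 0,"wx": 0,"wy": 0,"wz": 0,"hand": 80},
    {"dx": 6.5,"dy": -4.3,"dz": 0,"wx": 0,"wy": 0,"wz": 0,"hand": 80},
    {"dx": 7.0,"dy": -4.65,"dz": 0,"wx": 0,"wy": 0,"wz": 0,"hand": 80},
    {"dx": 7.19,"dy": -4.78,"dz": 0,"wx": 0,"wy": 0,"wz": 0,"hand": 80},
    {"dx": 7.19,"dy": -4.78,"dz": 0,"wx": 0,"wy": 0,"wz": 0,"hand": 80},
    {"dx": 7.19,"dy": -4.78,"dz": 0,"wx": 0,"wy": 0,"wz": 0,"hand": 80},
  ],
)

```text
clock: 50.3
eef_pos: [0.333, 0.2913, 0.198]
tool_rot: [0.706, 0.708, -0.001, 0.0]
ft_force: [-0.1, 0.5, -0.2]
grip_width: 0.0799
grasp_force: 0.0
```

Run:
```python
from chk import *
both('can',.055);both('amber_bottle',.055);both('square_bottle',.055);print(bot.get_obs()['eef_pos'])
```

```text
can scene 0.69 [175. 183.  29.  54.] [ 0.58  -0.139  0.055]
can side 0.73 [297. 221.  32.  54.] [ 0.582 -0.145  0.055]
amber_bottle scene 0.72 [208. 190.  25.  52.] [ 0.57  -0.063  0.055]
amber_bottle side 0.78 [283. 197.  20.  52.] [ 0.576 -0.069  0.055]
square_bottle scene 0.68 [403. 171.  31.  48.] [0.342 0.294 0.055]
square_bottle side 0.84 [155. 128.  21.  39.] [0.334 0.286 0.055]
[0.33308934 0.29215528 0.1989436 ]
```

Call:
drive_tool(
  rows=[
    {"dx": 0.02,"dy": 0,"dz": 0.8,"wx": 0,"wy": 0,"wz": 0,"hand": 80},
    {"dx": 0.02,"dy": 0,"dz": 1.7,"wx": 0,"wy": 0,"wz": 0,"hand": 80},
    {"dx": 0.02,"dy": 0,"dz": 2.5,"wx": 0,"wy": 0,"wz": 0,"hand": 80},
    {"dx": 0.02,"dy": 0,"dz": 2.9,"wx": 0,"wy": 0,"wz": 0,"hand": 80},
    {"dx": 0.02,"dy": 0,"dz": 3.06,"wx": 0,"wy": 0,"wz": 0,"hand": 80},
    {"dx": 0.02,"dy": 0,"dz": 3.06,"wx": 0,"wy": 0,"wz": 0,"hand": 80},
    {"dx": 0.02,"dy": 0,"dz": 3.06,"wx": 0,"wy": 0,"wz": 0,"hand": 60},
    {"dx": 0.02,"dy": 0,"dz": 3.06,"wx": 0,"wy": 0,"wz": 0,"hand": 25},
    {"dx": 0.02,"dy": 0,"dz": 3.06,"wx": 0,"wy": 0,"wz": 0,"hand": 25},
    {"dx": 0.02,"dy": 0,"dz": 3.06,"wx": 0,"wy": 0,"wz": 0,"hand": 25},
    {"dx": 0.02,"dy": 0,"dz": 3.06,"wx": 0,"wy": 0,"wz": 0,"hand": 25},
    {"dx": 0.02,"dy": 0,"dz": 3.06,"wx": 0,"wy": 0,"wz": 0,"hand": 25},
    {"dx": 0.02,"dy": 0,"dz": 3.06,"wx": 0,"wy": 0,"wz": 0,"hand": 25},
    {"dx": 0.02,"dy": 0,"dz": 3.06,"wx": 0,"wy": 0,"wz": 0,"hand": 25},
  ],
)

```text
clock: 52.3
eef_pos: [0.3338, 0.2943, 0.0477]
tool_rot: [0.706, 0.708, 0.002, -0.0]
ft_force: [-1.1, -0.7, 4.8]
grip_width: 0.0428
grasp_force: 60.0
```

Call:
drive_tool(
  rows=[
    {"dx": 0,"dy": 0,"dz": -0.4,"wx": 0,"wy": 0,"wz": 0,"hand": 25},
    {"dx": 0,"dy": 0,"dz": -1.2,"wx": 0,"wy": 0,"wz": 0,"hand": 25},
    {"dx": 0,"dy": 0,"dz": -2.0,"wx": 0,"wy": 0,"wz": 0,"hand": 25},
    {"dx": 0,"dy": 0,"dz": -2.7,"wx": 0,"wy": 0,"wz": 0,"hand": 25},
    {"dx": -0.2,"dy": 0.15,"dz": -3.0,"wx": 0,"wy": 0,"wz": 0,"hand": 25},
    {"dx": -0.7,"dy": 0.6,"dz": -3.0,"wx": 0,"wy": 0,"wz": 0.4,"hand": 25},
    {"dx": -1.3,"dy": 1.1,"dz": -3.0,"wx": 0,"wy": 0,"wz": 0.8,"hand": 25},
    {"dx": -1.95,"dy": 1.65,"dz": -3.0,"wx": 0,"wy": 0,"wz": 1.2,"hand": 25},
    {"dx": -2.6,"dy": 2.2,"dz": -3.0,"wx": 0,"wy": 0,"wz": 1.6,"hand": 25},
    {"dx": -3.25,"dy": 2.75,"dz": -3.0,"wx": 0,"wy": 0,"wz": 2.0,"hand": 25},
    {"dx": -3.9,"dy": 3.3,"dz": -3.0,"wx": 0,"wy": 0,"wz": 2.4,"hand": 25},
    {"dx": -4.5,"dy": 3.8,"dz": -3.0,"wx": 0,"wy": 0,"wz": 2.7,"hand": 25},
    {"dx": -5.1,"dy": 4.3,"dz": -3.0,"wx": 0,"wy": 0,"wz": 2.7,"hand": 25},
    {"dx": -5.45,"dy": 4.6,"dz": -3.0,"wx": 0,"wy": 0,"wz": 2.7,"hand": 25},
    {"dx": -5.56,"dy": 4.69,"dz": -3.0,"wx": 0,"wy": 0,"wz": 2.7,"hand": 25},
    {"dx": -5.56,"dy": 4.69,"dz": -3.0,"wx": 0,"wy": 0,"wz": 2.7,"hand": 25},
    {"dx": -5.56,"dy": 4.69,"dz": -3.0,"wx": 0,"wy": 0,"wz": 2.7,"hand": 25},
  ],
)

```text
clock: 54.0
eef_pos: [0.5677, 0.0169, 0.196]
tool_rot: [0.784, 0.621, -0.0, -0.0]
ft_force: [0.4, 0.4, -2.3]
grip_width: 0.0429
grasp_force: 61.5
```

Lower to about 0.0485, release and rise clear.

Call:
drive_tool(
  rows=[
    {"dx": -0.01,"dy": 0,"dz": 0.6,"wx": 0,"wy": 0,"wz": 0,"hand": 25},
    {"dx": -0.01,"dy": 0,"dz": 1.4,"wx": 0,"wy": 0,"wz": 0,"hand": 25},
    {"dx": -0.01,"dy": 0,"dz": 2.1,"wx": 0,"wy": 0,"wz": 0,"hand": 25},
    {"dx": -0.01,"dy": 0,"dz": 2.6,"wx": 0,"wy": 0,"wz": 0,"hand": 25},
    {"dx": -0.01,"dy": 0,"dz": 2.8,"wx": 0,"wy": 0,"wz": 0,"hand": 25},
    {"dx": -0.01,"dy": 0,"dz": 2.9,"wx": 0,"wy": 0,"wz": 0,"hand": 25},
    {"dx": -0.01,"dy": 0,"dz": 2.95,"wx": 0,"wy": 0,"wz": 0,"hand": 25},
    {"dx": -0.01,"dy": 0,"dz": 2.95,"wx": 0,"wy": 0,"wz": 0,"hand": 25},
    {"dx": -0.01,"dy": 0,"dz": 2.95,"wx": 0,"wy": 0,"wz": 0,"hand": 55},
    {"dx": -0.01,"dy": 0,"dz": 2.95,"wx": 0,"wy": 0,"wz": 0,"hand": 80},
    {"dx": -0.01,"dy": 0,"dz": 2.95,"wx": 0,"wy": 0,"wz": 0,"hand": 80},
    {"dx": -0.01,"dy": 0,"dz": 2.95,"wx": 0,"wy": 0,"wz": 0,"hand": 80},
    {"dx": -0.01,"dy": 0,"dz": 2.95,"wx": 0,"wy": 0,"wz": 0,"hand": 80},
    {"dx": -0.01,"dy": 0,"dz": 2.4,"wx": 0,"wy": 0,"wz": 0,"hand": 80},
    {"dx": -0.01,"dy": 0,"dz": 1.6,"wx": 0,"wy": 0,"wz": 0,"hand": 80},
    {"dx": -0.01,"dy": 0,"dz": 0.8,"wx": 0,"wy": 0,"wz": 0,"hand": 80},
    {"dx": -0.01,"dy": 0,"dz": 0,"wx": 0,"wy": 0,"wz": 0,"hand": 80},
    {"dx": -0.01,"dy": 0,"dz": -0.5,"wx": 0,"wy": 0,"wz": 0,"hand": 80},
    {"dx": -0.01,"dy": 0,"dz": -0.5,"wx": 0,"wy": 0,"wz": 0,"hand": 80},
    {"dx": -0.01,"dy": 0,"dz": -0.5,"wx": 0,"wy": 0,"wz": 0,"hand": 80},
  ],
)

```text
clock: 56.0
eef_pos: [0.5686, 0.0156, 0.2212]
tool_rot: [0.784, 0.621, 0.0, 0.0]
ft_force: [-0.4, -0.2, -1.3]
grip_width: 0.0799
grasp_force: 0.0
```

Run:
```python
from chk import *
both('can',.055);both('amber_bottle',.055);both('square_bottle',.055);both('tip_block',.02);both('braid_roll',.01);both('spool',.02);both('multimeter',.02)
o=bot.get_obs();print(o['clock'],o['eef_pos'],o['ft_force'])
im=bot.camera('side')
cv2.imwrite('pics/f10.png',cv2.resize(im[110:370,130:390],(600,600),interpolation=2)[...,::-1])
```

```text
can scene 0.8 [174. 184.  31.  56.] [ 0.583 -0.138  0.055]
can side 0.63 [298. 221.  28.  56.] [ 0.583 -0.146  0.055]
amber_bottle scene 0.74 [208. 188.  24.  51.] [ 0.567 -0.067  0.055]
amber_bottle side 0.84 [282. 194.  20.  48.] [ 0.577 -0.058  0.055]
square_bottle scene 0.93 [243. 201.  32.  54.] [0.573 0.017 0.055]
square_bottle side 0.93 [269. 174.  20.  42.] [0.569 0.016 0.055]
tip_block scene 0.89 [148. 148.  28.  27.] [ 0.447 -0.318  0.02 ]
tip_block side 0.59 [246. 321.  43.  31.] [ 0.444 -0.313  0.02 ]
braid_roll scene 0.49 [250. 244.  19.  18.] [0.635 0.061 0.01 ]
braid_roll side 0.48 [291. 171.  12.  13.] [0.64  0.074 0.01 ]
spool scene 0.85 [222. 152.  22.  25.] [ 0.389 -0.132  0.02 ]
spool side 0.89 [200. 250.  28.  32.] [ 0.393 -0.14   0.02 ]
multimeter scene 0.65 [150. 147.  29.  25.] [ 0.443 -0.315  0.02 ]
multimeter side 0.61 [177. 188.  56.  48.] [0.367 0.063 0.02 ]
57.4 [0.56839817 0.01566929 0.22091992] [-0.18687882  0.40185866 -0.22360652]
```

View pics/f10.png

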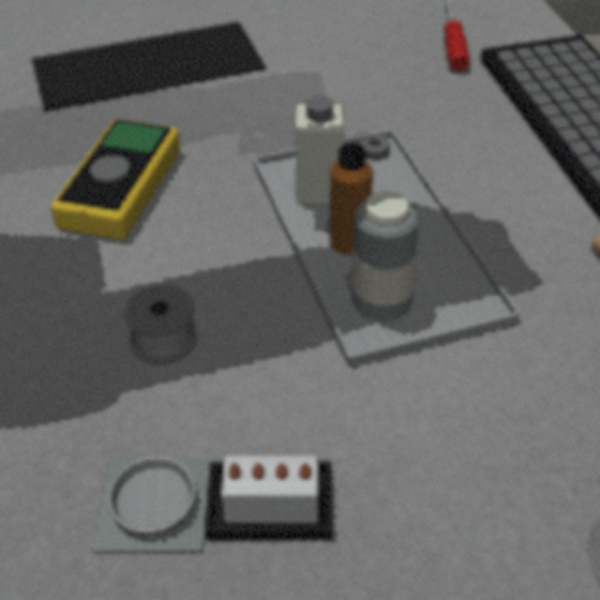

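The final view shows all three containers upright in their row, at (320,150), (350,200) and (385,255). The tip block is flat in the holder at (270,490), and everything else is untouched.

```bash
python3 -c "
from workcell import bot
print(bot.job_done())"
```

```text
the job is handed in; nothing more can be done
None
```

The job is handed in at about 57 s: camera checks show the tip block flat in its holder, the can and both bottles upright within a few millimetres of their starting spots, and the braid roll, spool and multimeter where they were; no verdict came back.

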